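Ready the label-glue jars at the freight desk

ROBOT

A 6-joint arm with a two-finger parallel gripper is mounted at the origin on the work surface. World frame = base frame: x ahead of the robot, y to its left, z up, the work surface at z = 0. Lengths are in m, angles in rad, forces in N, time in s.
With the tool pointing down it reaches from about 0.3 to 0.875 m from the base axis. Payload 6.4 kg.
Tool frame: the origin (TCP) lies midway between the tips of the shut fingers; the grasp point (between the pads) lies 19 mm behind it; z points along the fingers, y is the line along which they close (so a half turn about z gives the same grasp; the last joint's range is limited). The gripper opens to 85 mm and grips with 20 to 120 N. Pads are 22 mm wide; open, the fingers measure 114 mm over their backs; the gripper's body (76 mm by 85 mm) begins 54 mm behind the grasp point. The pads swing forward as they close: fully open they stand 13 mm farther back than shut.
Start: joints at [-1.486, 0.181, 1.607, -0, 1.354, -0.206], TCP at [0.165, -0.551, 0.231] pointing down, gripper open.
Joint ranges: [-2.99, 2.99], [-0.89, 2.07], [0.3, 2.58], [-1.14, 4.28], [0, 2.63], [-3.12, 3.12]. Speed limits (rad/s): [2.57, 2.57, 3.01, 3.14, 3.14, 3.14].

INTERFACE

Orientations are given as a unit quaternion [w, x, y, z].
In Python, from bench import get_obs, camera, hand_in gives the robot as it stands.
- The arm moves only by the tool carry_out, never from a script. Its argument "plan" is a list that holds one entry, the list of rows, each a list of 7 numbers: the shift along the world's x, y, z in m, then the turn, a rotation vector about the world's x, y, z in rad, then the opening, from 0 (shut) to 1 (fully open). In form: [[[x, y, z, rx, ry, rz, hand], ...]]. A call has exactly 5 rows; each row is the pose to reach, as a shift and turn from the pose commanded when the call began; what a row does not reach only later rows make up. A row lasts 1/12 s, in which the tool goes at most 41.7 mm and 7.16 degrees, less where a joint would pass 70% of its speed; a pose out of reach is approached as far as the arm can. A call with a gripper value outside its range is refused whole. The fingers move at their own pace and stop on an object; the grip force is fixed at half the most. Time passes only in rows, so rows that repeat a pose let the fingers close, or fill a call up. It gives the time, the measured TCP pose, the force, the opening and the grip force at its end, in the units of the state.
- get_obs(): the state, without advancing time (a new reading comes with each control period).
- camera(name): name is "side" or "top" or "wrist"; returns a dict with "pixels" (480x640x3 uint8, red, green, blue), "z_map" (480x640 float32, m along the optical axis (not along the pixel's ray), 0 where there is no reading), "camera_matrix" (3x3 intrinsics, pixels), "cam_to_world" (4x4, takes a point from camera to world coordinates). Camera axes: x right, y up, looking along -z (the intrinsics and any distortion apply to the point x, -y, -z); pixel columns grow to the right and rows downward; lengths in m; the calibration is good to about 2 mm. A picture is of the moment at which its call begins.
- hand_in(): hands the job in; it is judged then, once.
The state is a dict: "time_s": time; "q": joint angles; "dq": joint speeds; "joint_efforts": joint torques, N m; "eef_pos": TCP position; "eef_rot": TCP orientation; "wrist_force": force on the tool from outside, world axes, zero at the start; "torque": the same for the moment, N m; "opening": opening from 0.0 (shut) to 1.0 (fully open); "grasp_force": force on a finger pad.
Only numpy, scipy, OpenCV 4.12 (cv2) and the standard library are available. Lean on these libraries where they do the work, as an engineer would, in place of code of your own. Each camera call takes 0.05 s, during which the arm holds its last target. There are 200 camera calls.

TASK

Three new jars of label glue stand on the freight-office desk and their yellow applicator plugs were never pushed in; two or three of them still wear a loose red cap. Take every red cap off and stand it open side down in the green tray, one to a compartment; press every yellow plug straight down until it is fully home; and leave all three jars standing upright in the wooden caddy, one to a compartment. Leave the tape, telephone and mug where they are.

Things in the scene. Friction and masses are not known exactly. Their poses are not given: they have to be found in the camera images.
- jar1: Glue jar: white upright cylinder with a blue label band, 60 mm diameter, 90 mm tall to its flat shoulder, with a neck 38 mm across and 8 mm tall on top (so 98 mm to the neck's top); about 0.3 kg, bottom-heavy, loose on the desk. Origin: centre of its underside, z up along its axis.
- plug1 (a joint): How far the yellow applicator plug of jar1 stands proud of its fully-home position, in m: 0 = fully home (its flange resting flush on the neck), 0.012 = the most it can stand up. It slides along the jar's axis, stiff with about 7 N of friction (stays where it is left, no spring), starts 5 to 11 mm proud, and comes to a hard stop at 0.
- plug1_top (a point): Centre of the flat top of jar1's yellow plug (flange 34 mm diameter, 12 mm thick, a black stem below it). Fully home it is 110 mm above the jar's underside. The plug cannot be lifted out.
- cap1: Red overcap of jar1: an upside-down cup, 54 mm outer diameter, 56 mm tall, wall 4 mm, closed top, 51 mm deep inside (pressing on it does not reach the plug), 30 g. If present, it starts loose over jar1's neck and plug, rim on the jar's shoulder (90 mm above the jar's underside); lift it 45 mm straight up to clear. Origin: centre of its open rim, z up towards its closed top.
- jar2: Glue jar: white upright cylinder with a blue label band, 60 mm diameter, 90 mm tall to its flat shoulder, with a neck 38 mm across and 8 mm tall on top (so 98 mm to the neck's top); about 0.3 kg, bottom-heavy, loose on the desk. Origin: centre of its underside, z up along its axis.
- plug2 (a joint): How far the yellow applicator plug of jar2 stands proud of its fully-home position, in m: 0 = fully home (its flange resting flush on the neck), 0.012 = the most it can stand up. It slides along the jar's axis, stiff with about 7 N of friction (stays where it is left, no spring), starts 5 to 11 mm proud, and comes to a hard stop at 0.
- plug2_top (a point): Centre of the flat top of jar2's yellow plug (flange 34 mm diameter, 12 mm thick, a black stem below it). Fully home it is 110 mm above the jar's underside. The plug cannot be lifted out.
- cap2: Red overcap of jar2: an upside-down cup, 54 mm outer diameter, 56 mm tall, wall 4 mm, closed top, 51 mm deep inside (pressing on it does not reach the plug), 30 g. If present, it starts loose over jar2's neck and plug, rim on the jar's shoulder (90 mm above the jar's underside); lift it 45 mm straight up to clear. Origin: centre of its open rim, z up towards its closed top.
- jar3: Glue jar: white upright cylinder with a blue label band, 60 mm diameter, 90 mm tall to its flat shoulder, with a neck 38 mm across and 8 mm tall on top (so 98 mm to the neck's top); about 0.3 kg, bottom-heavy, loose on the desk. Origin: centre of its underside, z up along its axis.
- plug3 (a joint): How far the yellow applicator plug of jar3 stands proud of its fully-home position, in m: 0 = fully home (its flange resting flush on the neck), 0.012 = the most it can stand up. It slides along the jar's axis, stiff with about 7 N of friction (stays where it is left, no spring), starts 5 to 11 mm proud, and comes to a hard stop at 0.
- plug3_top (a point): Centre of the flat top of jar3's yellow plug (flange 34 mm diameter, 12 mm thick, a black stem below it). Fully home it is 110 mm above the jar's underside. The plug cannot be lifted out.
- cap3: Red overcap of jar3: an upside-down cup, 54 mm outer diameter, 56 mm tall, wall 4 mm, closed top, 51 mm deep inside (pressing on it does not reach the plug), 30 g. If present, it starts loose over jar3's neck and plug, rim on the jar's shoulder (90 mm above the jar's underside); lift it 45 mm straight up to clear. Origin: centre of its open rim, z up towards its closed top.
- tray: Cap holder: fixed green low tray, 212 x 72 mm and 19 mm high outside (long side along its x), walls and dividers 4 mm, floor 4 mm thick; two dividers make three cells in a row along its x, centres at x = -0.069, 0, +0.069 m, each about 65 x 64 mm inside. Origin: centre of its underside. It may be left or right of the jars.
- caddy: Carrying caddy for the jars: fixed brown wooden open box, 268 x 92 mm and 36 mm high outside (long side along its x), walls and dividers 5 mm, floor 5 mm thick; two dividers make three cells in a row along its x, centres at x = -0.088, 0, +0.088 m, each about 82 x 82 mm inside. Origin: centre of its underside. It is on the other side of the jars from the tray.
- tape: Bystander: yellow roll of tape lying flat on the desk, 96 mm across, 45 mm high. Origin: centre of underside.
- phone: Bystander: black desk telephone, 170 (along its x) x 170 mm, 71 mm high. Origin: centre of underside.
- mug: Bystander: white mug, 80 mm across, 90 mm high, handle to its +y. Origin: centre of underside.
Not all that is in view belongs to the job. What is shaped like the jar2 but pink is not meant.

How it is judged:
At the end, for the whole second after the job is handed in: Every cap that is present stands upright (open side down, within 7 degrees) on the floor of a compartment of the tray; all three jars stand upright (within 7 degrees) on the floor of a compartment of the caddy with their plugs less than 1.8 mm from fully home; all at rest (x of cap1 in the frame of tray between -0.082 and 0.082 m and y of cap1 in the frame of tray between -0.016 and 0.016 m and z of cap1 in the frame of tray between 0 and 0.01 m and angle between each of cap1, jar1, cap2, jar2, cap3, jar3's own z axis and vertical below 0.12 rad and linear speed of each of cap1, jar1, cap2, jar2, cap3, jar3 below 0.02 m/s and x of jar1 in the frame of caddy between -0.108 and 0.108 m and y of jar1 in the frame of caddy between -0.02 and 0.02 m and z of jar1 in the frame of caddy between 0 and 0.01 m and value of joint each of plug1, plug2, plug3 below 0.0018 m and x of cap2 in the frame of tray between -0.082 and 0.082 m and y of cap2 in the frame of tray between -0.016 and 0.016 m and z of cap2 in the frame of tray between 0 and 0.01 m and x of jar2 in the frame of caddy between -0.108 and 0.108 m and y of jar2 in the frame of caddy between -0.02 and 0.02 m and z of jar2 in the frame of caddy between 0 and 0.01 m and x of cap3 in the frame of tray between -0.082 and 0.082 m and y of cap3 in the frame of tray between -0.016 and 0.016 m and z of cap3 in the frame of tray between 0 and 0.01 m and x of jar3 in the frame of caddy between -0.108 and 0.108 m and y of jar3 in the frame of caddy between -0.02 and 0.02 m and z of jar3 in the frame of caddy between 0 and 0.01 m); the robot touches nothing.
It fails at once if the tape is pushed out of its place (more than 40 mm) (distance of tape from where it was at the start of the episode above 0.04 m).
It fails at once if the phone is pushed out of its place (more than 40 mm) (distance of phone from where it was at the start of the episode above 0.04 m).
It fails at once if the mug is pushed out of its place (more than 40 mm) (distance of mug from where it was at the start of the episode above 0.04 m).
Of cap1, cap2, cap3 only 2 to 3 are there at a start; the rules pass over those that are not, and their reading is None.
At some moment in a run one of jar1, jar2, jar3 may be knocked a few centimetres aside while the robot is not near it.
It also fails if it takes over 200 s, if anything falls off the work surface, if the arm or the gripper's body presses on something with over 40 N, if the wrist force passes 120 N, or if a joint passes its speed limit or range.

## Working session

There is one attempt and no reset: what is moved stays moved. The work goes in short steps, Python scripts to look and compute and a tool call to move; the robot and the scene stay as the last step left them, time stands still between calls to the robot, and variables do not carry over. Pictures are saved under pics/ and viewed, at most 14 in all, crops included, and the job is handed in when it is done.

Besides the shell and the picture viewer there is one more tool, called after "Request:" as name([rows], argument=value, ...), one row to a line, values as JSON. carry_out: Moves the arm, as the interface text tells. Its arguments: {"type":"object","properties":{"plan":{"type":"array","items":{"type":"array","items":{"type":"array","items":{"type":"number"}}}}},"required":["plan"]}

```bash
mkdir -p pics; ls
python3 - <<'E'
from bench import get_obs,camera
import cv2,numpy as np
print(get_obs())
ims=[]
for n in("top","side"):
    c=camera(n);print(n,c["camera_matrix"].round(1).tolist(),c["cam_to_world"].round(3).tolist(), [k for k in c])
    cv2.imwrite(f"pics/{n}0.png",c["pixels"][:,:,::-1])
E
```

```text
pics
{'time_s': 0.0, 'q': array([-1.48628056e+00,  1.81531665e-01,  1.60800887e+00,  1.62010852e-05,
        1.35380069e+00, -2.06311727e-01]), 'dq': array([ 0.00014008, -0.00025476, -0.00166207,  0.0004321 ,  0.00106325,
       -0.00130517]), 'joint_efforts': array([ 7.98486999e-04, -4.44872475e+01, -3.51335156e+01, -3.03214092e-04,
        8.85652931e-03, -4.57276329e-06]), 'eef_pos': array([ 0.1648461 , -0.55028803,  0.23038901]), 'eef_rot': array([-8.72183185e-04,  9.89445913e-01,  1.44900035e-01,  6.11036858e-05]), 'wrist_force': array([ 0.49380111, -0.18479486, -0.05791118]), 'torque': array([0.00393201, 0.0469846 , 0.00095828]), 'grasp_force': 0.0, 'opening': 0.9976563636314318}
top [[501.7, 0.0, 314.4], [0.0, 501.7, 244.3], [0.0, 0.0, 1.0]] [[0.023, 0.993, -0.117, 0.455], [-1.0, 0.024, 0.006, 0.01], [0.008, 0.116, 0.993, 1.217], [0.0, 0.0, 0.0, 1.0]] ['pixels', 'z_map', 'camera_matrix', 'cam_to_world']
side [[530.8, 0.0, 319.4], [0.0, 530.8, 254.2], [0.0, 0.0, 1.0]] [[0.976, 0.146, -0.159, 0.414], [-0.215, 0.601, -0.77, -0.712], [-0.018, 0.786, 0.618, 0.687], [0.0, 0.0, 0.0, 1.0]] ['pixels', 'z_map', 'camera_matrix', 'cam_to_world']
```

View pics/top0.png

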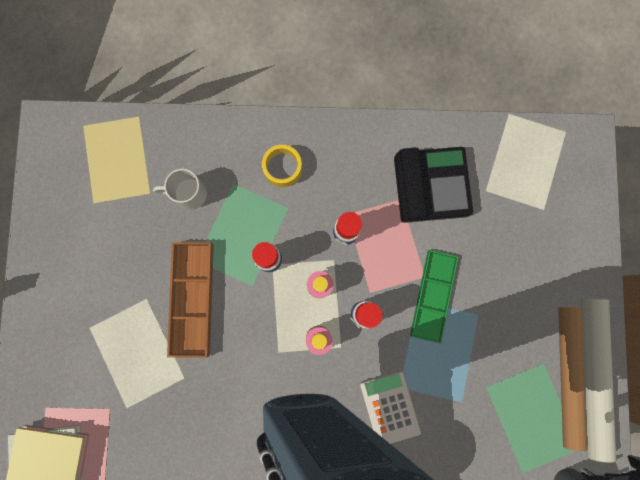

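View pics/side0.png

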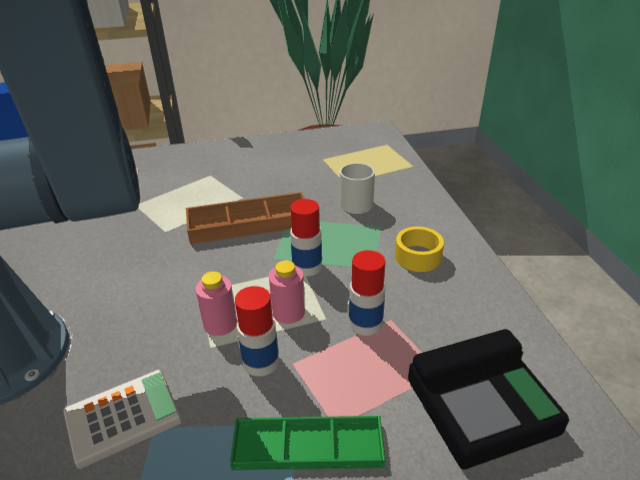

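The top view shows the caddy at (190,300), the tray at (436,296) and three red-capped white and blue jars at (266,256), (348,226) and (368,315). The things that could be mistaken for a jar are the two pink bottles with yellow tops at (319,284) and (319,341). The yellow tape at (282,165) could be mistaken for a plug. I choose the three red-capped jars, which the side view shows with white bodies and blue bands at (305,238), (368,292) and (257,330).

```bash
cat > h.py <<'E'
from bench import get_obs,camera
import cv2,numpy as np
def cam(n):
    c=camera(n); c["hsv"]=cv2.cvtColor(c["pixels"],cv2.COLOR_RGB2HSV)
    K=c["camera_matrix"];T=c["cam_to_world"];v,u=np.mgrid[:480,:640];d=c["z_map"]
    p=np.stack([(u-K[0,2])/K[0,0]*d,-(v-K[1,2])/K[1,1]*d,-d],-1)
    c["P"]=p@T[:3,:3].T+T[:3,3]; c["P"][d==0]=np.nan
    return c
R={"red":[((0,150,90),(6,255,255)),((174,150,90),(180,255,255))],"green":[((55,150,50),(75,255,255))],
"brown":[((5,100,40),(15,220,190))],"yellow":[((20,170,120),(32,255,255))],"pink":[((160,70,120),(176,200,255))],"blue":[((105,120,40),(120,255,200))]}
def blobs(c,col,zlo,zhi,amin=60):
    m=sum(cv2.inRange(c["hsv"],*r) for r in R[col])
    z=c["P"][...,2]; m=((m>0)&(z>zlo)&(z<zhi)).astype(np.uint8)
    n,l,s,ce=cv2.connectedComponentsWithStats(m); out=[]
    for i in range(1,n):
        if s[i,4]>=amin:
            p=c["P"][l==i]; (ex,ey),rad=cv2.minEnclosingCircle(p[:,:2].astype(np.float32))
            out.append((ce[i].round(),int(s[i,4]),p.mean(0).round(4),np.array([ex,ey,rad]).round(4),p[:,2].max().round(4),cv2.minAreaRect(p[:,:2].astype(np.float32))))
    return out
E
python3 - <<'E'
from h import *
for n in("top","side"):
    c=cam(n)
    for col,a,b in(("red",.135,.16),("yellow",.03,.14),("pink",.05,.12),("green",.01,.03),("brown",.02,.05)):
        for o in blobs(c,col,a,b): print(n,col,*o[:5],o[5] if col in("green","brown") else "")
    if n=="top": cv2.imwrite("pics/crop.png",cv2.resize(c["pixels"][190:370,150:470,::-1],None,fx=2.4,fy=2.4))
E
```

```text
top red [349. 224.] 483 [ 0.6271 -0.07    0.1455] [ 0.6279 -0.0702  0.0272] 0.1528 
top red [264. 254.] 480 [0.5571 0.1108 0.1457] [0.5572 0.1114 0.0269] 0.1515 
top red [369. 315.] 499 [ 0.434  -0.1152  0.1455] [ 0.434  -0.1155  0.0267] 0.1511 
top yellow [281. 164.] 521 [0.7853 0.0867 0.0433] [0.7858 0.0868 0.0481] 0.0515 
top yellow [320. 284.] 158 [ 0.4989 -0.0106  0.1095] [ 0.4989 -0.0106  0.0155] 0.116 
top yellow [319. 341.] 164 [ 0.3745 -0.0111  0.1096] [ 0.3743 -0.0112  0.0157] 0.1144 
top pink [319. 285.] 319 [ 0.4974 -0.0099  0.0898] [ 0.4986 -0.0103  0.0299] 0.0987 
top pink [318. 340.] 350 [ 0.3755 -0.0103  0.0885] [ 0.374  -0.0108  0.0301] 0.0945 
top green [434. 287.] 375 [ 0.5004 -0.2843  0.0169] [ 0.4894 -0.286   0.0997] 0.0236 ((0.48924270272254944, -0.2871460020542145), (0.07124624401330948, 0.18994520604610443), 78.17524719238281)
top brown [189. 298.] 1143 [0.4625 0.2947 0.0326] [0.4599 0.2935 0.14  ] 0.0416 ((0.4602748155593872, 0.2935957908630371), (0.2663493752479553, 0.09381580352783203), 0.711674153804779)
top brown [572. 381.] 2600 [ 0.2931 -0.5942  0.0417]
[... 694 characters left out ...]
 ] [ 0.4976 -0.0134  0.0314] 0.1005 
side pink [212. 298.] 800 [ 0.3689 -0.03    0.0794] [ 0.3739 -0.0136  0.0315] 0.0991 
side green [306. 442.] 2105 [ 0.4765 -0.2906  0.0163] [ 0.4784 -0.2874  0.1106] 0.022 ((0.47836732864379883, -0.2875244915485382), (0.07451353222131729, 0.21123696863651276), 78.29629516601562)
side brown [240. 214.] 1640 [0.4445 0.2918 0.0293] [0.4588 0.2905 0.1398] 0.0386 ((0.4592186212539673, 0.29163914918899536), (0.26772257685661316, 0.10155031830072403), 1.1850192546844482)
side brown [ 89. 407.] 79 [ 0.1707 -0.1655  0.0242] [ 0.1711 -0.1643  0.009 ] 0.027 ((0.16996954381465912, -0.1645638346672058), (0.013289866968989372, 0.015540088526904583), 19.309328079223633)
```

View pics/crop.png

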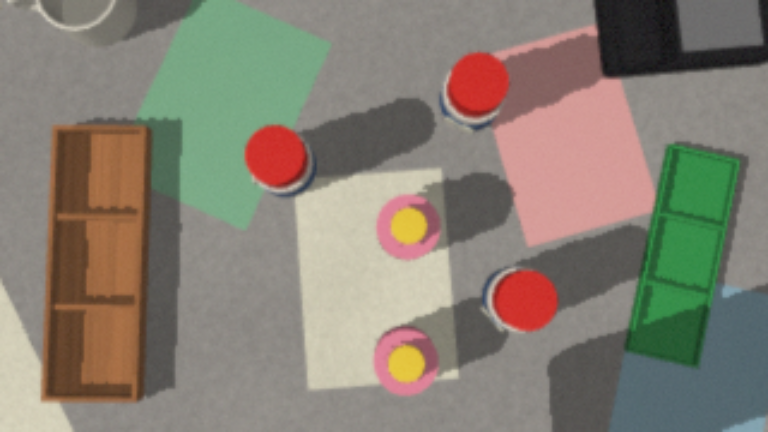

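The crop confirms the choice: three red-topped jars at crop (277,156), (477,84) and (525,300). The two pink bottles with yellow tops at (408,226) and (406,363) are decoys. All three caps are there, and the measured heights (0.1455 m) and radii (27 mm) match. I start with the nearest jar, C, at (0.433,-0.116).

Request:
carry_out([
  [[0.021, 0.034, 0, 0, 0, -0.1, 1], [0.042, 0.068, 0, 0, 0, -0.2, 1], [0.063, 0.102, 0, 0, 0, -0.3, 1], [0.084, 0.136, 0, 0, 0, -0.4, 1], [0.105, 0.17, 0, 0, 0, -0.495, 1]],
])

```text
time_s: 0.62
eef_pos: [0.2704, -0.3791, 0.231]
eef_rot: [-0.0, 0.994, -0.105, 0.0]
wrist_force: [1.8, -0.6, -0.0]
opening: 0.999
grasp_force: 0.0
```

Request:
carry_out([
  [[0.02, 0.032, 0, 0, 0, 0, 1], [0.04, 0.064, 0, 0, 0, 0, 1], [0.06, 0.096, 0, 0, 0, 0, 1], [0.08, 0.128, 0, 0, 0, 0, 1], [0.1, 0.16, 0, 0, 0, 0, 1]],
])

```text
time_s: 1.03
eef_pos: [0.3704, -0.2191, 0.2314]
eef_rot: [0.0, 0.995, -0.102, 0.0]
wrist_force: [1.1, -0.2, -0.2]
opening: 0.999
grasp_force: 0.0
```

Request:
carry_out([
  [[0.02, 0.034, 0, 0, 0, 0, 1], [0.042, 0.07, 0, 0, 0, 0, 1], [0.063, 0.103, 0, 0, 0, 0, 1], [0.063, 0.103, 0, 0, 0, 0, 1], [0.063, 0.103, 0, 0, 0, 0, 1]],
])

```text
time_s: 1.45
eef_pos: [0.4335, -0.1158, 0.2312]
eef_rot: [-0.0, 0.995, -0.099, -0.0]
wrist_force: [-1.1, 0.1, -0.1]
opening: 1.001
grasp_force: 0.0
```

Run:
```python
from h import *
c=cam("wrist");print(c["cam_to_world"].round(3).tolist())
for o in blobs(c,"red",.135,.16): print(*o[:5])
c=cam("top")
for o in blobs(c,"red",.135,.16): print(*o[:5])
```

```text
[[-0.198, 0.929, 0.314, 0.514], [-0.98, -0.187, -0.064, -0.133], [-0.0, -0.32, 0.947, 0.372], [0.0, 0.0, 0.0, 1.0]]
[321. 244.] 4953 [ 0.436  -0.1171  0.1442] [ 0.4344 -0.1166  0.0271] 0.1469
[349. 224.] 482 [ 0.6271 -0.0702  0.1455] [ 0.6281 -0.0706  0.027 ] 0.151
[264. 254.] 480 [0.557  0.1109 0.1456] [0.5573 0.1109 0.0267] 0.151
```

Request:
carry_out([
  [[0, -0.001, -0.04, 0, 0, 0, 1], [0, -0.001, -0.08, 0, 0, 0, 1], [0, -0.001, -0.118, 0, 0, 0, 1], [0, -0.001, -0.118, 0, 0, 0, 1], [0, -0.001, -0.118, 0, 0, 0, 0]],
])

```text
time_s: 1.97
eef_pos: [0.4309, -0.1194, 0.1121]
eef_rot: [-0.001, 0.995, -0.103, -0.002]
wrist_force: [0.2, 0.4, 0.0]
opening: 0.886
grasp_force: 0.0
```

Request:
carry_out([
  [[0, 0, 0, 0, 0, 0, 0], [0, 0, 0, 0, 0, 0, 0], [0, 0, 0, 0, 0, 0, 0], [0, 0, 0, 0, 0, 0, 0], [0, 0, 0, 0, 0, 0, 0]],
])

```text
time_s: 2.38
eef_pos: [0.4349, -0.1202, 0.1164]
eef_rot: [0.001, 0.995, -0.102, 0.003]
wrist_force: [-1.7, -0.5, 7.7]
opening: 0.621
grasp_force: 63.2
```

Request:
carry_out([
  [[0, 0, 0.02, 0, 0, 0, 0], [0, 0, 0.05, 0, 0, 0, 0], [0, 0, 0.085, 0, 0, 0, 0], [-0.005, -0.035, 0.09, 0, 0, 0, 0], [-0.01, -0.07, 0.09, 0, 0, 0, 0]],
])

```text
time_s: 2.8
eef_pos: [0.4255, -0.1903, 0.209]
eef_rot: [0.003, 0.995, -0.1, 0.005]
wrist_force: [0.6, -0.2, -0.2]
opening: 0.621
grasp_force: 63.2
```

Request:
carry_out([
  [[-0.006, -0.04, 0, 0, 0, 0, 0], [-0.012, -0.075, 0, 0, 0, 0, 0], [-0.012, -0.087, 0, 0, 0, 0, 0], [-0.012, -0.087, 0, 0, 0, 0, 0], [-0.012, -0.087, 0, 0, 0, 0, 0]],
])

```text
time_s: 3.22
eef_pos: [0.411, -0.2763, 0.2044]
eef_rot: [0.0, 0.995, -0.103, 0.001]
wrist_force: [-1.0, 0.2, -0.1]
opening: 0.622
grasp_force: 63.2
```

Run:
```python
from h import *
print(get_obs()["eef_pos"],get_obs()["wrist_force"])
c=cam("side");cv2.imwrite("pics/s1.png",c["pixels"][:,:,::-1])
for o in blobs(c,"red",.1,.26): print(*o[:5])
c=cam("top")
for o in blobs(c,"red",.1,.26): print(*o[:5])
for o in blobs(c,"yellow",.08,.15): print(*o[:5])
c=cam("wrist")
for o in blobs(c,"red",.1,.26): print(*o[:5])
for o in blobs(c,"green",.01,.03): print(*o[:5])
```

```text
[ 0.41104476 -0.276278    0.20435883] [-1.02437268  0.16521127 -0.11154098]
[305. 216.] 892 [0.5548 0.0973 0.1315] [0.5582 0.1085 0.0292] 0.1481
[368. 271.] 1184 [ 0.6232 -0.0832  0.1331] [ 0.6276 -0.0723  0.029 ] 0.1486
[251. 359.] 1156 [ 0.4169 -0.2928  0.2108] [ 0.4056 -0.2942  0.0423] 0.2585
[349. 225.] 512 [ 0.626  -0.0695  0.1444] [ 0.6275 -0.0705  0.0268] 0.1514
[265. 255.] 494 [0.5566 0.1101 0.1446] [0.5569 0.1113 0.0268] 0.1512
[320. 283.] 156 [ 0.499  -0.0107  0.1097] [ 0.4989 -0.0107  0.0156] 0.1155
[368. 314.] 154 [ 0.4341 -0.1155  0.1204] [ 0.4346 -0.116   0.0157] 0.1271
[319. 341.] 161 [ 0.3745 -0.0112  0.1095] [ 0.3744 -0.0112  0.0156] 0.1157
[320. 332.] 19170 [ 0.4176 -0.2765  0.2258] [ 0.4103 -0.2753  0.0278] 0.2339
```

View pics/s1.png

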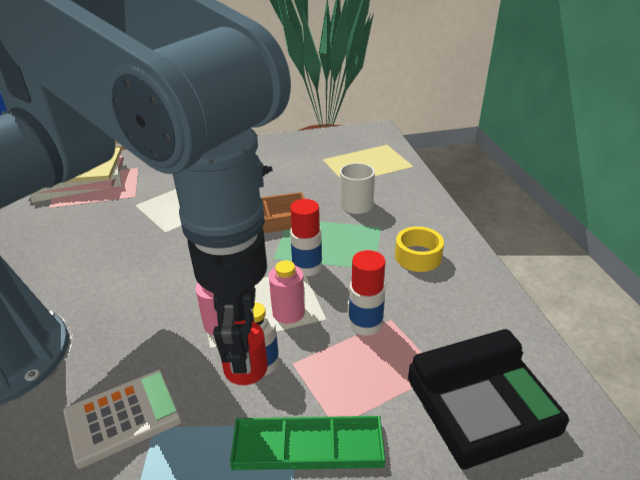

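The side view shows cap C held upright in the gripper at (243,350), above the tray's near cell at (258,443). Its jar, now uncovered at (262,340), shows the yellow plug standing proud.

Request:
carry_out([
  [[0, 0, -0.04, 0, 0, 0, 0], [0, 0, -0.08, 0, 0, 0, 0], [0, 0, -0.12, 0, 0, 0, 0], [0, 0, -0.15, 0, 0, 0, 0], [0, 0, -0.168, 0, 0, 0, 0]],
])

```text
time_s: 3.78
eef_pos: [0.4095, -0.2725, 0.032]
eef_rot: [-0.002, 0.995, -0.101, -0.002]
wrist_force: [-0.2, 0.1, 0.2]
opening: 0.624
grasp_force: 63.2
```

Request:
carry_out([
  [[0, 0, -0.003, 0, 0, 0, 0], [0, 0, -0.003, 0, 0, 0, 0], [0, 0, -0.003, 0, 0, 0, 0], [0, 0, -0.003, 0, 0, 0, 0], [0, 0, -0.003, 0, 0, 0, 0]],
])

```text
time_s: 4.2
eef_pos: [0.4115, -0.2758, 0.033]
eef_rot: [0.0, 0.995, -0.102, 0.001]
wrist_force: [0.0, 0.7, 0.6]
opening: 0.621
grasp_force: 65.4
```

Request:
carry_out([
  [[0, 0, 0, 0, 0, 0, 1], [0, 0, 0, 0, 0, 0, 1], [0, 0, 0, 0, 0, 0, 1], [0, 0, 0.02, 0, 0, 0, 1], [0, 0, 0.06, 0, 0, 0, 1]],
])

```text
time_s: 4.62
eef_pos: [0.408, -0.273, 0.0888]
eef_rot: [-0.003, 0.995, -0.102, -0.004]
wrist_force: [0.7, -0.1, 0.2]
opening: 1.0
grasp_force: 0.0
```

Request:
carry_out([
  [[0, 0, 0.04, 0, 0, 0, 1], [0.003, 0.02, 0.075, 0, 0, 0, 0], [0.009, 0.06, 0.075, 0, 0, 0, 0], [0.015, 0.1, 0.075, 0, 0, 0, 0], [0.021, 0.135, 0.075, 0, 0, 0, 0]],
])

```text
time_s: 5.03
eef_pos: [0.4321, -0.1396, 0.1684]
eef_rot: [0.0, 0.995, -0.103, 0.001]
wrist_force: [0.4, 0.1, 0.7]
opening: 0.454
grasp_force: 0.0
```

Request:
carry_out([
  [[0.0015, 0.022, 0, 0, 0, 0, 0], [0.0015, 0.022, 0, 0, 0, 0, 0], [0.0015, 0.022, 0, 0, 0, 0, 0], [0.0015, 0.022, 0, 0, 0, 0, 0], [0.0015, 0.022, 0, 0, 0, 0, 0]],
])

```text
time_s: 5.45
eef_pos: [0.4335, -0.1199, 0.1674]
eef_rot: [0.0, 0.995, -0.102, 0.0]
wrist_force: [0.1, -0.3, 0.5]
opening: -0.0
grasp_force: 0.0
```

Run:
```python
from h import *
o=get_obs();print(o["eef_pos"],o["opening"])
for n in("side","top","wrist"):
    c=cam(n);cv2.imwrite(f"pics/{n}2.png",c["pixels"][:,:,::-1])
    for col,a,b in(("red",.04,.16),("yellow",.08,.15)):
        for o in blobs(c,col,a,b): print(n,col,*o[:5])
```

```text
[ 0.43345936 -0.1199282   0.16740345] -0.00048030030453400713
side red [305. 218.] 976 [0.5546 0.0966 0.1286] [0.5573 0.1098 0.0299] 0.1484
side red [368. 272.] 1293 [ 0.623  -0.0839  0.1301] [ 0.6279 -0.0733  0.0287] 0.1481
side red [255. 429.] 1344 [ 0.4087 -0.2822  0.0575] [ 0.41   -0.2772  0.028 ] 0.0631
side yellow [285. 268.] 246 [ 0.4971 -0.0157  0.1084] [ 0.4989 -0.0135  0.0177] 0.1121
side yellow [211. 280.] 262 [ 0.3727 -0.0162  0.1082] [ 0.3728 -0.0126  0.018 ] 0.1122
side yellow [254. 312.] 323 [ 0.4322 -0.1209  0.1191] [ 0.4323 -0.1172  0.0177] 0.1226
top red [349. 225.] 513 [ 0.626  -0.0696  0.1442] [ 0.6274 -0.0707  0.0272] 0.1527
top red [265. 255.] 500 [0.5567 0.1103 0.1447] [0.5573 0.1109 0.0268] 0.1511
top yellow [320. 283.] 153 [ 0.4989 -0.0109  0.1097] [ 0.499  -0.0106  0.0156] 0.1154
top yellow [319. 341.] 161 [ 0.3747 -0.0111  0.1096] [ 0.3746 -0.0111  0.0155] 0.1142
wrist red [536. 221.] 5028 [ 0.4132 -0.2731  0.0568] [ 0.4103 -0.2759  0.0276] 0.0607
```

View pics/side2.png

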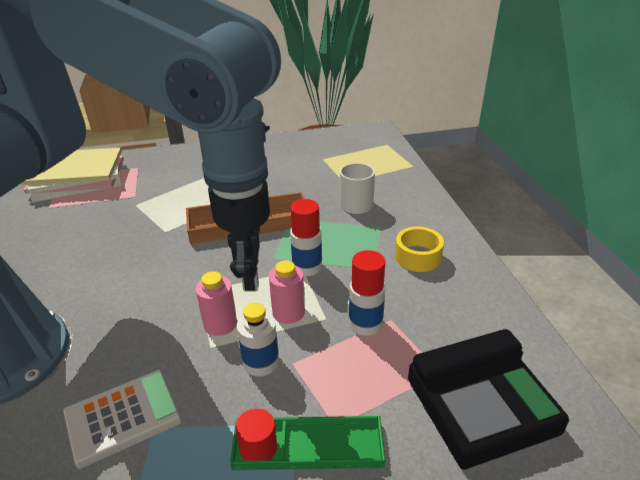

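The side view shows the first cap standing in the near tray cell at (255,435), with its top at 0.060 m as it should be. The shut fingers are above jar C's plug at (254,312). Next I press the plug.

Request:
carry_out([
  [[0, 0.003, -0.03, 0, 0, 0, 0], [0, 0.003, -0.044, 0, 0, 0, 0], [0, 0.003, -0.05, 0, 0, 0, 0], [0, 0.003, -0.055, 0, 0, 0, 0], [0, 0.003, -0.058, 0, 0, 0, 0]],
])

```text
time_s: 6.02
eef_pos: [0.4334, -0.1164, 0.1098]
eef_rot: [-0.0, 0.995, -0.102, -0.0]
wrist_force: [-8.7, 4.6, 37.3]
opening: 0.001
grasp_force: 19.8
```

Request:
carry_out([
  [[0, 0, -0.002, 0, 0, 0, 0], [0, 0, -0.002, 0, 0, 0, 0], [0, 0, -0.002, 0, 0, 0, 0], [0, 0, -0.002, 0, 0, 0, 0], [0, 0, -0.002, 0, 0, 0, 0]],
])

```text
time_s: 6.43
eef_pos: [0.4348, -0.1172, 0.1103]
eef_rot: [0.001, 0.995, -0.102, 0.001]
wrist_force: [-5.3, 2.6, 21.3]
opening: 0.001
grasp_force: 10.6
```

Request:
carry_out([
  [[0, 0, 0.03, 0, 0, 0, 0], [0, 0, 0.065, 0, 0, 0, 1], [0, 0, 0.065, 0, 0, 0, 1], [0, 0, 0.065, 0, 0, 0, 1], [0, 0, 0.065, 0, 0, 0, 1]],
])

```text
time_s: 6.85
eef_pos: [0.4333, -0.1162, 0.1723]
eef_rot: [0.0, 0.995, -0.102, 0.0]
wrist_force: [-1.0, 1.1, -0.2]
opening: 0.567
grasp_force: 0.0
```

Run:
```python
from h import *
o=get_obs();print(o["eef_pos"],o["opening"])
for n in("side","wrist"):
    c=cam(n)
    for col,a,b in(("red",.135,.16),("yellow",.08,.15)):
        for o in blobs(c,col,a,b): print(n,col,*o[:5])
```

```text
[ 0.4333369  -0.11622239  0.17234256] 0.5665378720907992
side red [304. 209.] 471 [0.5559 0.1042 0.1441] [0.5568 0.1101 0.029 ] 0.1491
side red [368. 263.] 682 [ 0.6256 -0.0769  0.1444] [ 0.628  -0.0728  0.0288] 0.1489
side yellow [285. 268.] 246 [ 0.4971 -0.0155  0.1082] [ 0.4969 -0.0128  0.0181] 0.1127
side yellow [211. 280.] 263 [ 0.3726 -0.016   0.1081] [ 0.3738 -0.0129  0.0181] 0.112
side yellow [254. 317.] 310 [ 0.4322 -0.1206  0.1086] [ 0.4325 -0.1182  0.0174] 0.112
```

Request:
carry_out([
  [[0, 0, 0, 0, 0, 0, 1], [0, 0, 0, 0, 0, 0, 1], [0, 0, -0.04, 0, 0, 0, 1], [0, 0, -0.08, 0, 0, 0, 1], [0, 0, -0.12, 0, 0, 0, 1]],
])

```text
time_s: 7.37
eef_pos: [0.4338, -0.1161, 0.0513]
eef_rot: [0.0, 0.995, -0.102, 0.001]
wrist_force: [-0.2, -0.0, -1.1]
opening: 0.999
grasp_force: 0.0
```

Request:
carry_out([
  [[0, 0, 0, 0, 0, 0, 1], [0, 0, 0, 0, 0, 0, 0], [0, 0, 0, 0, 0, 0, 0], [0, 0, 0, 0, 0, 0, 0], [0, 0, 0, 0, 0, 0, 0]],
])

```text
time_s: 7.78
eef_pos: [0.4351, -0.1168, 0.0548]
eef_rot: [0.001, 0.995, -0.102, 0.002]
wrist_force: [0.3, 0.5, -1.5]
opening: 0.688
grasp_force: 64.8
```

Request:
carry_out([
  [[0, 0, 0, 0, 0, 0, 0], [0, 0, 0, 0, 0, 0, 0], [0, 0, 0.03, 0, 0, 0, 0], [0, 0, 0.06, 0, 0, 0, 0], [0, 0, 0.09, 0, 0, 0, 0]],
])

```text
time_s: 8.2
eef_pos: [0.4327, -0.1155, 0.1435]
eef_rot: [-0.0, 0.995, -0.102, -0.0]
wrist_force: [0.7, -0.2, -4.2]
opening: 0.691
grasp_force: 67.2
```

Request:
carry_out([
  [[0, 0, 0.035, 0, 0, 0, 0], [0, 0, 0.055, 0, 0, 0, 0], [-0.005, 0.033, 0.055, 0, 0, 0, 0], [-0.01, 0.067, 0.055, 0, 0, 0, 0], [-0.015, 0.1, 0.055, 0, 0, 0, 0]],
])

```text
time_s: 8.62
eef_pos: [0.418, -0.0151, 0.1983]
eef_rot: [0.0, 0.995, -0.103, 0.001]
wrist_force: [0.3, 0.2, -5.2]
opening: 0.686
grasp_force: 67.7
```

Request:
carry_out([
  [[-0.005, 0.035, 0, 0, 0, 0, 0], [-0.01, 0.07, 0, 0, 0, 0, 0], [-0.016, 0.105, 0, 0, 0, 0, 0], [-0.021, 0.14, 0, 0, 0, 0, 0], [-0.026, 0.175, 0, 0, 0, 0, 0]],
])

```text
time_s: 9.03
eef_pos: [0.3915, 0.1607, 0.1979]
eef_rot: [-0.0, 0.995, -0.102, 0.001]
wrist_force: [1.2, 0.1, -4.6]
opening: 0.689
grasp_force: 67.7
```

Request:
carry_out([
  [[-0.005, 0.035, 0, 0, 0, 0, 0], [-0.01, 0.07, 0, 0, 0, 0, 0], [-0.015, 0.1, 0, 0, 0, 0, 0], [-0.02, 0.126, 0, 0, 0, 0, 0], [-0.02, 0.133, 0, 0, 0, 0, 0]],
])

```text
time_s: 9.45
eef_pos: [0.3709, 0.2953, 0.1978]
eef_rot: [-0.001, 0.995, -0.1, 0.0]
wrist_force: [-0.4, 0.3, -3.6]
opening: 0.686
grasp_force: 67.8
```

Run:
```python
from h import *
o=get_obs();print(o["eef_pos"],o["eef_rot"],o["opening"])
for n in("side","top","wrist"):
    c=cam(n);cv2.imwrite(f"pics/{n}3.png",c["pixels"][:,:,::-1])
    for col,a,b in(("red",.135,.16),("yellow",.08,.3),("brown",.02,.05),("blue",.08,.25)):
        for o in blobs(c,col,a,b): print(n,col,*o[:5], o[5] if col=="brown" else "")
```

```text
[0.37086068 0.29528531 0.19780962] [-8.93692397e-04  9.94954622e-01 -1.00321990e-01  1.55796774e-06] 0.6855483035455953
side red [304. 209.] 472 [0.5561 0.1042 0.144 ] [0.5575 0.1096 0.029 ] 0.1486 
side red [368. 263.] 681 [ 0.6255 -0.0771  0.1444] [ 0.6266 -0.0726  0.0285] 0.1481 
side yellow [284. 268.] 240 [ 0.4965 -0.0156  0.1083] [ 0.4982 -0.0123  0.0179] 0.1122 
side yellow [211. 280.] 254 [ 0.3722 -0.0158  0.1082] [ 0.3728 -0.0132  0.0174] 0.1118 
side brown [241. 214.] 1641 [0.4455 0.2917 0.0292] [0.4581 0.2947 0.1408] 0.0387 ((0.45903173089027405, 0.29278790950775146), (0.26723170280456543, 0.1019614115357399), 0.8530285358428955)
side blue [196. 159.] 510 [0.3698 0.2707 0.1847] [0.3685 0.2863 0.0292] 0.2074 
top red [349. 224.] 478 [ 0.6273 -0.0702  0.1454] [ 0.6276 -0.0706  0.0271] 0.1519 
top red [264. 254.] 480 [0.5572 0.1109 0.1456] [0.5575 0.1113 0.0269] 0.1514 
top yellow [320. 283.] 144 [ 0.4991 -0.0106  0.1094] [ 0.4989 -0.0106  0.0151] 0.1146 
top yellow [319. 341.] 158 [ 0.3748 -0.0112  0.1096] [ 0.3744 -0.0111  0.0155] 0.1141 
top brown [191. 290.] 991 [0.4795 0.2896 0.0327] [0.4603 0.2938 0.1395] 0.0422 ((0.460524320602417, 0.2937062978744507), (0.2657504379749298, 0.09390371292829514), 0.8161656260490417)
top brown [572. 378.] 2746 [ 0.2995 -0.5945  0.042 ] [ 0.3007 -0.5932  0.1599] 0.05 ((0.30058974027633667, -0.5999563932418823), (0.31894978880882263, 0.04803454503417015), 0.27436381578445435)
wrist brown [295. 114.] 6025 [0.455  0.2951 0.0315] [0.4379 0.2912 0.1193] 0.037 ((0.43769168853759766, 0.29287096858024597), (0.2229474037885666, 0.09209796786308289), 0.7382205128669739)
wrist blue [319. 254.] 3445 [0.397  0.2879 0.1889] [0.386  0.2903 0.0262] 0.2084
```

View pics/wrist3.png

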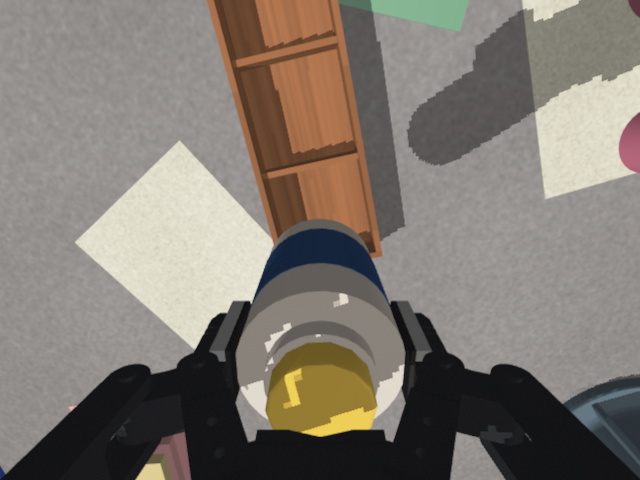

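The wrist view shows jar C held upright and centred between the pads, with its plug at (320,400) and the caddy's near cell just beyond it at (320,210). Next I lower it.

Request:
carry_out([
  [[0, -0.001, -0.04, 0, 0, 0, 0], [0, -0.001, -0.075, 0, 0, 0, 0], [0, -0.001, -0.105, 0, 0, 0, 0], [0, -0.001, -0.125, 0, 0, 0, 0], [0, -0.001, -0.133, 0, 0, 0, 0]],
])

```text
time_s: 10.02
eef_pos: [0.3704, 0.2886, 0.0613]
eef_rot: [0.002, 0.995, -0.103, -0.002]
wrist_force: [-0.3, -0.3, -4.1]
opening: 0.687
grasp_force: 68.0
```

Request:
carry_out([
  [[0, 0, -0.002, 0, 0, 0, 0], [0, 0, -0.004, 0, 0, 0, 0], [0, 0, -0.005, 0, 0, 0, 0], [0, 0, -0.005, 0, 0, 0, 0], [0, 0, -0.005, 0, 0, 0, 0]],
])

```text
time_s: 10.43
eef_pos: [0.3734, 0.2915, 0.0606]
eef_rot: [-0.001, 0.995, -0.102, 0.001]
wrist_force: [-0.2, 0.2, -3.6]
opening: 0.689
grasp_force: 68.0
```

Request:
carry_out([
  [[0, 0, -0.002, 0, 0, 0, 0], [0, 0, -0.003, 0, 0, 0, 0], [0, 0, -0.003, 0, 0, 0, 0], [0, 0, -0.003, 0, 0, 0, 0], [0, 0, -0.003, 0, 0, 0, 0]],
])

```text
time_s: 10.85
eef_pos: [0.3738, 0.2918, 0.0597]
eef_rot: [-0.0, 0.995, -0.102, 0.001]
wrist_force: [-8.5, -4.2, 24.2]
opening: 0.691
grasp_force: 71.1
```

Request:
carry_out([
  [[0, 0, 0.001, 0, 0, 0, 1], [0, 0, 0.001, 0, 0, 0, 1], [0, 0, 0.001, 0, 0, 0, 1], [0, 0, 0.025, 0, 0, 0, 1], [0, 0, 0.06, 0, 0, 0, 1]],
])

```text
time_s: 11.27
eef_pos: [0.3697, 0.2899, 0.114]
eef_rot: [0.002, 0.995, -0.102, -0.003]
wrist_force: [0.7, 0.3, 0.1]
opening: 1.0
grasp_force: 0.0
```

Request:
carry_out([
  [[0, 0, 0.04, 0, 0, 0, 1], [0, 0, 0.08, 0, 0, 0, 1], [0.02, -0.02, 0.105, 0, 0, 0, 1], [0.045, -0.045, 0.113, 0, 0, 0, 1], [0.07, -0.07, 0.113, 0, 0, 0, 1]],
])

```text
time_s: 11.68
eef_pos: [0.4449, 0.2213, 0.2333]
eef_rot: [-0.001, 0.995, -0.101, 0.004]
wrist_force: [0.9, 0.4, -0.2]
opening: 0.996
grasp_force: 0.0
```

Request:
carry_out([
  [[0.028, -0.028, 0, 0, 0, 0, 1], [0.056, -0.056, 0, 0, 0, 0, 1], [0.084, -0.084, 0, 0, 0, 0, 1], [0.109, -0.106, 0, 0, 0, 0, 1], [0.115, -0.11, 0, 0, 0, 0, 1]],
])

```text
time_s: 12.1
eef_pos: [0.5607, 0.1071, 0.2292]
eef_rot: [0.001, 0.995, -0.104, 0.001]
wrist_force: [-0.7, -1.2, 0.4]
opening: 0.996
grasp_force: 0.0
```

Run:
```python
from h import *
o=get_obs();print(o["eef_pos"],o["eef_rot"],o["opening"])
for n in("side","top","wrist"):
    c=cam(n);cv2.imwrite(f"pics/{n}4.png",c["pixels"][:,:,::-1])
    for col,a,b in(("red",.135,.16),("yellow",.08,.3)):
        for o in blobs(c,col,a,b): print(n,col,*o[:5], o[5] if col=="brown" else "")
```

```text
[0.56071211 0.10705109 0.22923127] [ 5.78119992e-04  9.94582789e-01 -1.03940718e-01  1.03375002e-03] 0.9958413139448855
side red [304. 209.] 469 [0.5561 0.1043 0.144 ] [0.5561 0.1107 0.0293] 0.1477 
side red [368. 263.] 680 [ 0.6255 -0.0771  0.1444] [ 0.6277 -0.0726  0.028 ] 0.149 
side yellow [202. 187.] 133 [0.3707 0.286  0.1127] [0.3717 0.2897 0.0183] 0.1166 
side yellow [285. 268.] 242 [ 0.4968 -0.0154  0.1083] [ 0.4982 -0.013   0.0177] 0.1127 
side yellow [211. 280.] 253 [ 0.3723 -0.0159  0.1083] [ 0.3732 -0.0125  0.0181] 0.1128 
top red [349. 224.] 469 [ 0.6271 -0.0703  0.1457] [ 0.6278 -0.0703  0.0267] 0.153 
top yellow [320. 283.] 154 [ 0.499  -0.0109  0.1096] [ 0.4989 -0.0106  0.0155] 0.1153 
top yellow [319. 341.] 158 [ 0.3748 -0.0113  0.1094] [ 0.3745 -0.0113  0.0156] 0.1149 
wrist red [602.  72.] 6737 [ 0.6292 -0.0679  0.1444] [ 0.6286 -0.0709  0.0271] 0.1477 
wrist red [318. 246.] 4976 [0.5605 0.1105 0.1442] [0.5591 0.1108 0.0271] 0.1467
```

View pics/side4.png

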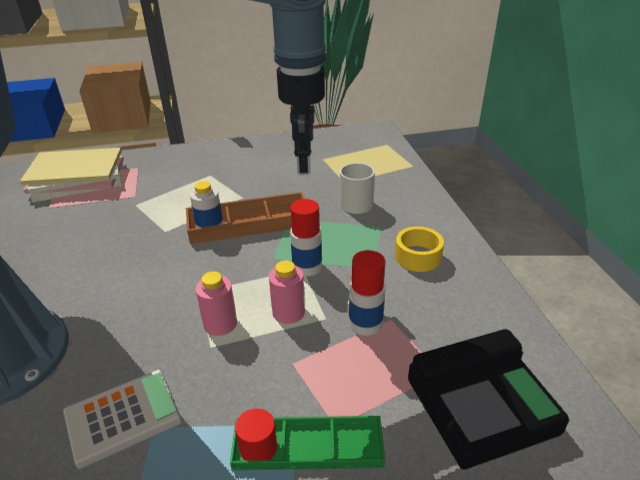

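The side view shows jar C upright in the caddy's near cell at (205,205), with its plug top 5 mm above the pink bottles' tops, so it is home. The gripper is over cap A at (305,217).

Request:
carry_out([
  [[0, 0, -0.04, 0, 0, 0, 1], [0, 0, -0.08, 0, 0, 0, 1], [0, 0, -0.116, 0, 0, 0, 1], [0, 0, -0.116, 0, 0, 0, 1], [0, 0, -0.116, 0, 0, 0, 1]],
])

```text
time_s: 12.67
eef_pos: [0.5548, 0.1125, 0.1119]
eef_rot: [0.0, 0.995, -0.101, -0.003]
wrist_force: [0.4, -0.5, 1.2]
opening: 1.0
grasp_force: 0.0
```

Request:
carry_out([
  [[0, 0, 0, 0, 0, 0, 0], [0, 0, 0, 0, 0, 0, 0], [0, 0, 0, 0, 0, 0, 0], [0, 0, 0, 0, 0, 0, 0], [0, 0, 0, 0, 0, 0, 0]],
])

```text
time_s: 13.08
eef_pos: [0.5599, 0.1113, 0.117]
eef_rot: [-0.0, 0.995, -0.102, 0.003]
wrist_force: [-0.5, -0.2, 6.4]
opening: 0.617
grasp_force: 63.2
```

Request:
carry_out([
  [[0, 0, 0.01, 0, 0, 0, 0], [0, 0, 0.03, 0, 0, 0, 0], [0, 0, 0.06, 0, 0, 0, 0], [0, 0, 0.09, 0, 0, 0, 0], [0, 0, 0.12, 0, 0, 0, 0]],
])

```text
time_s: 13.5
eef_pos: [0.5574, 0.1112, 0.2364]
eef_rot: [-0.0, 0.995, -0.102, 0.001]
wrist_force: [0.6, -0.3, 0.4]
opening: 0.623
grasp_force: 62.8
```

Request:
carry_out([
  [[-0.001, -0.035, 0, 0, 0, 0, 0], [-0.002, -0.074, 0, 0, 0, 0, 0], [-0.003, -0.113, 0, 0, 0, 0, 0], [-0.004, -0.152, 0, 0, 0, 0, 0], [-0.005, -0.191, 0, 0, 0, 0, 0]],
])

```text
time_s: 13.92
eef_pos: [0.5524, -0.0816, 0.2355]
eef_rot: [0.0, 0.995, -0.102, 0.001]
wrist_force: [0.8, -0.1, -0.9]
opening: 0.618
grasp_force: 62.8
```

Request:
carry_out([
  [[-0.001, -0.039, 0, 0, 0, 0, 0], [-0.002, -0.078, 0, 0, 0, 0, 0], [-0.003, -0.117, 0, 0, 0, 0, 0], [-0.004, -0.156, 0, 0, 0, 0, 0], [-0.005, -0.191, 0, 0, 0, 0, 0]],
])

```text
time_s: 14.33
eef_pos: [0.5472, -0.2735, 0.2354]
eef_rot: [0.001, 0.995, -0.102, 0.001]
wrist_force: [0.3, -0.4, -1.0]
opening: 0.619
grasp_force: 62.8
```

Request:
carry_out([
  [[-0.001, -0.02, 0, 0, 0, 0, 0], [-0.001, -0.03, 0, 0, 0, 0, 0], [-0.001, -0.03, -0.04, 0, 0, 0, 0], [-0.001, -0.03, -0.08, 0, 0, 0, 0], [-0.001, -0.03, -0.1, 0, 0, 0, 0]],
])

```text
time_s: 14.75
eef_pos: [0.5449, -0.299, 0.1301]
eef_rot: [-0.001, 0.995, -0.102, -0.002]
wrist_force: [-1.3, 0.5, -1.2]
opening: 0.623
grasp_force: 62.9
```

Run:
```python
from h import *
o=get_obs();print(o["eef_pos"],o["eef_rot"],o["opening"])
for n in("side","top","wrist"):
    c=cam(n);cv2.imwrite(f"pics/{n}5.png",c["pixels"][:,:,::-1])
    for col,a,b in(("red",.07,.2),("yellow",.08,.3),("green",.01,.03)):
        for o in blobs(c,col,a,b): print(n,col,*o[:5], o[5] if col=="green" else "")
```

```text
[ 0.54486037 -0.29903918  0.13008929] [-0.00134755  0.99478426 -0.10197889 -0.00166519] 0.6228286309107427
side red [349. 392.] 928 [ 0.5309 -0.3124  0.1393] [ 0.5365 -0.3179  0.0421] 0.1992 
side yellow [202. 187.] 140 [0.3714 0.2859 0.1124] [0.3713 0.2901 0.0184] 0.1162 
side yellow [302. 225.] 87 [0.5503 0.1    0.111 ] [0.5524 0.105  0.0165] 0.1173 
side yellow [285. 268.] 247 [ 0.4972 -0.0159  0.1083] [ 0.4974 -0.0133  0.0181] 0.1122 
side yellow [212. 280.] 263 [ 0.3733 -0.0163  0.1081] [ 0.3736 -0.0126  0.0182] 0.1121 
side green [314. 446.] 1849 [ 0.4859 -0.2979  0.0162] [ 0.4784 -0.2878  0.1106] 0.0222 ((0.47853708267211914, -0.28760865330696106), (0.07488206773996353, 0.21093732118606567), 78.38455963134766)
top red [349. 225.] 511 [ 0.626  -0.0694  0.1441] [ 0.6276 -0.0702  0.0268] 0.1509 
top yellow [266. 255.] 147 [0.5577 0.1108 0.1148] [0.5575 0.1111 0.0153] 0.1192 
top yellow [320. 283.] 155 [ 0.4991 -0.0108  0.1098] [ 0.4991 -0.0106  0.0155] 0.1156 
top yellow [179. 338.] 157 [0.3732 0.2908 0.1141] [0.3738 0.2912 0.0155] 0.1213 
top yellow [319. 341.] 161 [ 0.3748 -0.0113  0.1095] [ 0.3744 -0.0114  0.0157] 0.1149 
top green [425. 276.] 113 [ 0.5262 -0.263   0.0177] [ 0.5278 -0.2631  0.0609] 0.0247 ((0.5261406898498535, -0.2715461850166321), (0.026181142777204514, 0.12148390710353851), 78.82877349853516)
wrist red [320. 331.] 18952 [ 0.5506 -0.3     0.1508] [ 0.5436 -0.2983  0.0278] 0.1589
```

Request:
carry_out([
  [[0.001, 0, -0.03, 0, 0, 0, 0], [0.001, 0, -0.065, 0, 0, 0, 0], [0.001, 0, -0.09, 0, 0, 0, 0], [0.001, 0, -0.1, 0, 0, 0, 0], [0.001, 0, -0.103, 0, 0, 0, 0]],
])

```text
time_s: 15.32
eef_pos: [0.5476, -0.3004, 0.0311]
eef_rot: [-0.0, 0.995, -0.102, -0.0]
wrist_force: [-2.2, 2.2, 3.7]
opening: 0.622
grasp_force: 63.3
```

Request:
carry_out([
  [[0, 0, 0, 0, 0, 0, 0], [0, 0, 0, 0, 0, 0, 0], [0, 0, 0, 0, 0, 0, 1], [0, 0, 0, 0, 0, 0, 1], [0, 0, 0, 0, 0, 0, 1]],
])

```text
time_s: 15.73
eef_pos: [0.5481, -0.3015, 0.0316]
eef_rot: [0.001, 0.995, -0.102, 0.001]
wrist_force: [0.6, 0.3, 0.9]
opening: 0.997
grasp_force: 0.0
```

Request:
carry_out([
  [[0, 0, 0.02, 0, 0, 0, 1], [0, 0, 0.06, 0, 0, 0, 1], [0, 0, 0.1, 0, 0, 0, 1], [0.003, 0.02, 0.135, 0, 0, 0, 1], [0.01, 0.05, 0.17, 0, 0, 0, 1]],
])

```text
time_s: 16.15
eef_pos: [0.5567, -0.2559, 0.1999]
eef_rot: [0.001, 0.995, -0.104, 0.001]
wrist_force: [2.0, 0.3, 0.6]
opening: 1.002
grasp_force: 0.0
```

Run:
```python
from h import *
o=get_obs();print(o["eef_pos"],o["eef_rot"],o["opening"])
for n in("side","top","wrist"):
    c=cam(n);cv2.imwrite(f"pics/{n}6.png",c["pixels"][:,:,::-1])
    for col,a,b in(("red",.04,.2),):
        for o in blobs(c,col,a,b): print(n,col,*o[:5], o[5] if col=="green" else "")
```

```text
[ 0.55670904 -0.25587082  0.1999282 ] [ 0.00106054  0.99462718 -0.10350843  0.00128469] 1.002032895966103
side red [380. 274.] 190 [ 0.6426 -0.0904  0.1275] [ 0.6434 -0.0857  0.0163] 0.1482 
side red [358. 426.] 1331 [ 0.5454 -0.3081  0.0577] [ 0.5473 -0.3028  0.0285] 0.063 
side red [255. 429.] 1344 [ 0.4088 -0.2823  0.0575] [ 0.409  -0.2769  0.0277] 0.0632 
top red [349. 225.] 513 [ 0.626  -0.0695  0.1441] [ 0.6274 -0.0706  0.0268] 0.1534 
top red [449. 272.] 103 [ 0.5343 -0.3099  0.0598] [ 0.5333 -0.3097  0.0196] 0.0662 
wrist red [ 37. 203.] 6475 [ 0.6276 -0.0923  0.1263] [ 0.6281 -0.0772  0.0264] 0.1464 
wrist red [380. 224.] 3435 [ 0.551  -0.3021  0.0576] [ 0.5489 -0.3027  0.0271] 0.0606 
wrist red [374. 365.] 2654 [ 0.4159 -0.2764  0.0563] [ 0.411  -0.2773  0.0276] 0.0603
```

Request:
carry_out([
  [[0.01, 0.03, 0.02, 0, 0, 0, 1], [0.025, 0.064, 0.03, 0, 0, 0, 1], [0.039, 0.1, 0.03, 0, 0, 0, 1], [0.053, 0.136, 0.03, 0, 0, 0, 1], [0.066, 0.17, 0.03, 0, 0, 0, 1]],
])

```text
time_s: 16.72
eef_pos: [0.6225, -0.0828, 0.2254]
eef_rot: [-0.0, 0.995, -0.102, -0.001]
wrist_force: [0.3, 0.4, -0.2]
opening: 0.999
grasp_force: 0.0
```

Request:
carry_out([
  [[0.0045, 0.01, 0, 0, 0, 0, 1], [0.0045, 0.01, 0, 0, 0, 0, 1], [0.0045, 0.01, -0.04, 0, 0, 0, 1], [0.0045, 0.01, -0.06, 0, 0, 0, 1], [0.0045, 0.01, -0.06, 0, 0, 0, 1]],
])

```text
time_s: 17.13
eef_pos: [0.6229, -0.0745, 0.1599]
eef_rot: [-0.001, 0.995, -0.102, -0.006]
wrist_force: [-1.6, 1.1, -0.5]
opening: 0.998
grasp_force: 0.0
```

Run:
```python
from h import *
o=get_obs();print(o["eef_pos"],o["eef_rot"],o["opening"])
for n in("side","top","wrist"):
    c=cam(n)
    for col,a,b in(("red",.135,.2),("yellow",.08,.3)):
        for o in blobs(c,col,a,b): print(n,col,*o[:5], o[5] if col=="green" else "")
```

```text
[ 0.62288222 -0.07447243  0.1598914 ] [-8.00125640e-04  9.94721580e-01 -1.02459670e-01 -5.50948989e-03] 0.9982057213016877
side red [367. 265.] 414 [ 0.623  -0.0815  0.1436] [ 0.6216 -0.0854  0.0406] 0.1742 
side yellow [202. 187.] 135 [0.3709 0.286  0.1125] [0.3724 0.2893 0.0175] 0.1163 
side yellow [305. 222.] 191 [0.5561 0.1057 0.113 ] [0.5564 0.1096 0.0184] 0.117 
side yellow [285. 268.] 243 [ 0.4969 -0.0156  0.1084] [ 0.4979 -0.0132  0.0179] 0.1118 
side yellow [211. 280.] 256 [ 0.3724 -0.0159  0.1082] [ 0.3726 -0.0134  0.0185] 0.1117 
top red [345. 231.] 127 [ 0.6121 -0.0617  0.1452] [ 0.6176 -0.0658  0.0238] 0.1524 
top yellow [266. 255.] 148 [0.5579 0.1108 0.1147] [0.5579 0.1106 0.0152] 0.1198 
top yellow [179. 339.] 154 [0.3732 0.2905 0.1144] [0.3732 0.2912 0.0153] 0.1201 
wrist red [310. 285.] 8804 [ 0.6313 -0.072   0.1441] [ 0.629  -0.0718  0.0273] 0.1465
```

Request:
carry_out([
  [[0, 0, 0, 0, 0, 0, 1], [0, 0, -0.03, 0, 0, 0, 1], [0, 0, -0.057, 0, 0, 0, 1], [0, 0, -0.057, 0, 0, 0, 1], [0, 0, -0.057, 0, 0, 0, 0]],
])

```text
time_s: 17.7
eef_pos: [0.6267, -0.0742, 0.1097]
eef_rot: [-0.0, 0.995, -0.102, -0.001]
wrist_force: [-0.0, 0.9, -0.2]
opening: 0.883
grasp_force: 0.0
```

Request:
carry_out([
  [[0, 0, 0, 0, 0, 0, 0], [0, 0, 0, 0, 0, 0, 0], [0, 0, 0, 0, 0, 0, 0], [0, 0, 0, 0, 0, 0, 0], [0, 0, 0, 0, 0, 0, 0]],
])

```text
time_s: 18.12
eef_pos: [0.6293, -0.0745, 0.1129]
eef_rot: [0.0, 0.995, -0.102, 0.003]
wrist_force: [0.5, 1.2, 6.1]
opening: 0.622
grasp_force: 63.3
```

Request:
carry_out([
  [[0, 0, 0.01, 0, 0, 0, 0], [0, 0, 0.03, 0, 0, 0, 0], [0, 0, 0.06, 0, 0, 0, 0], [0, 0, 0.09, 0, 0, 0, 0], [-0.012, -0.018, 0.11, 0, 0, 0, 0]],
])

```text
time_s: 18.53
eef_pos: [0.6174, -0.0902, 0.2243]
eef_rot: [-0.0, 0.995, -0.1, 0.003]
wrist_force: [0.4, -1.3, -0.4]
opening: 0.624
grasp_force: 62.9
```

Request:
carry_out([
  [[-0.02, -0.028, 0, 0, 0, 0, 0], [-0.041, -0.058, 0, 0, 0, 0, 0], [-0.062, -0.088, 0, 0, 0, 0, 0], [-0.083, -0.118, 0, 0, 0, 0, 0], [-0.104, -0.148, 0, 0, 0, 0, 0]],
])

```text
time_s: 18.95
eef_pos: [0.5102, -0.2413, 0.2212]
eef_rot: [0.001, 0.995, -0.102, 0.001]
wrist_force: [0.9, -0.5, 0.6]
opening: 0.62
grasp_force: 62.9
```

Request:
carry_out([
  [[-0.02, -0.03, 0, 0, 0, 0, 0], [-0.034, -0.05, 0, 0, 0, 0, 0], [-0.034, -0.05, -0.04, 0, 0, 0, 0], [-0.034, -0.05, -0.08, 0, 0, 0, 0], [-0.034, -0.05, -0.1, 0, 0, 0, 0]],
])

```text
time_s: 19.37
eef_pos: [0.4753, -0.2896, 0.117]
eef_rot: [-0.001, 0.995, -0.103, -0.001]
wrist_force: [-0.2, 1.3, -1.3]
opening: 0.618
grasp_force: 63.0
```

Run:
```python
from h import *
o=get_obs();print(o["eef_pos"],o["eef_rot"],o["opening"])
for n in("side","wrist"):
    c=cam(n);cv2.imwrite(f"pics/{n}7.png",c["pixels"][:,:,::-1])
    for col,a,b in(("red",.07,.2),("yellow",.08,.3)):
        for o in blobs(c,col,a,b): print(n,col,*o[:5], o[5] if col=="green" else "")
```

```text
[ 0.47527363 -0.28961269  0.11704918] [-8.78381087e-04  9.94709648e-01 -1.02715442e-01 -1.21780387e-03] 0.6178087682669765
side red [303. 401.] 858 [ 0.4734 -0.3055  0.1308] [ 0.4716 -0.31    0.0407] 0.193 
side yellow [367. 276.] 274 [ 0.6257 -0.0759  0.116 ] [ 0.6276 -0.0729  0.0174] 0.1203 
side yellow [212. 280.] 266 [ 0.3731 -0.0163  0.1081] [ 0.373  -0.0131  0.0178] 0.1122 
wrist red [320. 336.] 20173 [ 0.4807 -0.2899  0.1392] [ 0.4739 -0.2874  0.028 ] 0.1473
```

View pics/side7.png

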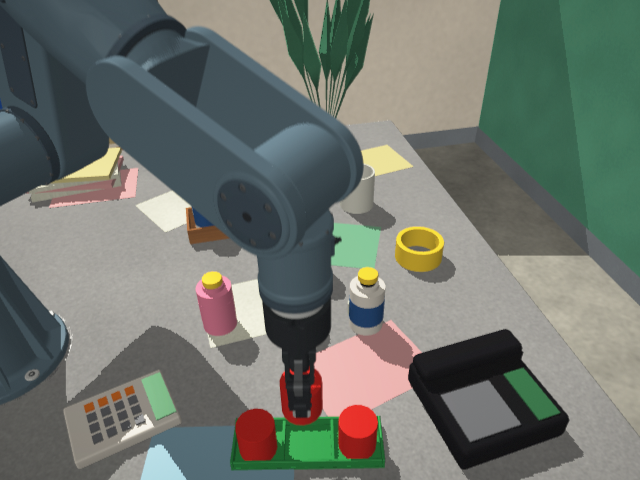

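The side view shows the third cap held at (300,395) above the middle tray cell at (310,443). The other two caps stand upright at (256,435) and (358,432).

Request:
carry_out([
  [[0.002, 0, -0.03, 0, 0, 0, 0], [0.002, 0, -0.06, 0, 0, 0, 0], [0.002, 0, -0.08, 0, 0, 0, 0], [0.002, 0, -0.088, 0, 0, 0, 0], [0.002, 0, -0.09, 0, 0, 0, 0]],
])

```text
time_s: 19.88
eef_pos: [0.4795, -0.2902, 0.03]
eef_rot: [-0.0, 0.995, -0.102, -0.0]
wrist_force: [-0.1, -0.5, -0.2]
opening: 0.626
grasp_force: 63.0
```

Request:
carry_out([
  [[0, 0, 0, 0, 0, 0, 0], [0, 0, 0, 0, 0, 0, 0], [0, 0, 0, 0, 0, 0, 0], [0, 0, 0, 0, 0, 0, 0], [0, 0, 0, 0, 0, 0, 0]],
])

```text
time_s: 20.3
eef_pos: [0.4797, -0.2906, 0.0307]
eef_rot: [0.001, 0.995, -0.102, 0.001]
wrist_force: [0.3, 0.6, 0.1]
opening: 0.621
grasp_force: 63.0
```

Request:
carry_out([
  [[0, 0, -0.002, 0, 0, 0, 0], [0, 0, -0.003, 0, 0, 0, 0], [0, 0, -0.003, 0, 0, 0, 1], [0, 0, -0.003, 0, 0, 0, 1], [0, 0, -0.003, 0, 0, 0, 1]],
])

```text
time_s: 20.72
eef_pos: [0.4791, -0.29, 0.0264]
eef_rot: [-0.0, 0.995, -0.102, -0.0]
wrist_force: [-0.5, 0.5, -0.0]
opening: 0.997
grasp_force: 0.0
```

Request:
carry_out([
  [[0, 0, 0.02, 0, 0, 0, 1], [0, 0, 0.06, 0, 0, 0, 1], [0, 0, 0.1, 0, 0, 0, 1], [0, 0, 0.135, 0, 0, 0, 0], [0.02, 0.03, 0.14, 0, 0, 0, 0]],
])

```text
time_s: 21.13
eef_pos: [0.5007, -0.2666, 0.1742]
eef_rot: [0.004, 0.995, -0.104, 0.005]
wrist_force: [1.6, -1.1, 0.6]
opening: 0.749
grasp_force: 0.0
```

Request:
carry_out([
  [[0.02, 0.03, 0, 0, 0, 0, 0], [0.04, 0.06, 0, 0, 0, 0, 0], [0.061, 0.091, 0, 0, 0, 0, 0], [0.082, 0.122, 0, 0, 0, 0, 0], [0.103, 0.153, 0, 0, 0, 0, 0]],
])

```text
time_s: 21.55
eef_pos: [0.6028, -0.1054, 0.1666]
eef_rot: [0.0, 0.995, -0.102, 0.0]
wrist_force: [0.4, -0.4, 0.9]
opening: 0.006
grasp_force: 0.0
```

Request:
carry_out([
  [[0.015, 0.022, 0, 0, 0, 0, 0], [0.025, 0.037, 0, 0, 0, 0, 0], [0.025, 0.037, 0, 0, 0, 0, 0], [0.025, 0.037, 0, 0, 0, 0, 0], [0.025, 0.037, 0, 0, 0, 0, 0]],
])

```text
time_s: 21.97
eef_pos: [0.6266, -0.0706, 0.1662]
eef_rot: [0.0, 0.995, -0.102, -0.0]
wrist_force: [-0.8, -0.9, 0.1]
opening: -0.001
grasp_force: 0.0
```

Run:
```python
from h import *
o=get_obs();print(o["eef_pos"],o["eef_rot"],o["opening"])
for n in("side","top","wrist"):
    c=cam(n)
    for col,a,b in(("red",.04,.2),("yellow",.08,.3)):
        for o in blobs(c,col,a,b): print(n,col,*o[:5], o[5] if col=="green" else "")
```

```text
[ 0.62661441 -0.07055433  0.16623045] [ 1.58921727e-04  9.94792897e-01 -1.01916123e-01 -4.13560174e-04] -0.001135678979621579
side red [358. 426.] 1336 [ 0.5454 -0.3081  0.0576] [ 0.5464 -0.3027  0.0281] 0.0636 
side red [255. 429.] 1324 [ 0.4085 -0.2822  0.0576] [ 0.4081 -0.2773  0.0278] 0.0634 
side red [306. 428.] 1335 [ 0.4762 -0.2961  0.0576] [ 0.4772 -0.2913  0.0278] 0.0636 
side yellow [202. 187.] 135 [0.3709 0.286  0.1126] [0.3718 0.2889 0.0177] 0.1165 
side yellow [305. 222.] 189 [0.556  0.1059 0.113 ] [0.5564 0.1087 0.0175] 0.1167 
side yellow [285. 268.] 242 [ 0.4969 -0.0154  0.1082] [ 0.4977 -0.0126  0.0176] 0.1114 
side yellow [367. 276.] 275 [ 0.6257 -0.0758  0.1161] [ 0.6283 -0.0738  0.0182] 0.1209 
side yellow [211. 280.] 258 [ 0.3724 -0.016   0.1082] [ 0.3722 -0.0123  0.0178] 0.1126 
top red [445. 266.] 450 [ 0.5476 -0.2994  0.0586] [ 0.5481 -0.3009  0.0273] 0.0661 
top red [440. 296.] 450 [ 0.4781 -0.2871  0.0589] [ 0.4783 -0.2894  0.0273] 0.0651 
top red [434. 326.] 452 [ 0.4104 -0.273   0.0586] [ 0.4101 -0.2745  0.0266] 0.0663 
top yellow [266. 255.] 146 [0.5578 0.1109 0.1146] [0.5578 0.1107 0.0152] 0.12 
top yellow [179. 339.] 155 [0.3731 0.2905 0.1145] [0.3736 0.2908 0.0157] 0.119 
wrist red [619. 272.] 2482 [ 0.5526 -0.2856  0.0544] [ 0.5483 -0.2973  0.0263] 0.0602 
wrist red [610. 351.] 3229 [ 0.4832 -0.2816  0.0555] [ 0.4784 -0.2897  0.028 ] 0.06 
wrist red [602. 422.] 2414 [ 0.4125 -0.2759  0.0578] [ 0.4109 -0.276   0.0274] 0.0602
```

All three caps stand in the tray. I'm over plug B (proud by about 8 mm), so I press it now.

Request:
carry_out([
  [[0.001, -0.001, -0.03, 0, 0, 0, 0], [0.001, -0.001, -0.045, 0, 0, 0, 0], [0.001, -0.001, -0.051, 0, 0, 0, 0], [0.001, -0.001, -0.055, 0, 0, 0, 0], [0.001, -0.001, -0.058, 0, 0, 0, 0]],
])

```text
time_s: 22.53
eef_pos: [0.6282, -0.0722, 0.11]
eef_rot: [0.0, 0.995, -0.102, 0.0]
wrist_force: [-9.6, 1.2, 29.9]
opening: 0.003
grasp_force: 16.0
```

Request:
carry_out([
  [[0, 0, -0.002, 0, 0, 0, 0], [0, 0, -0.002, 0, 0, 0, 0], [0, 0, -0.002, 0, 0, 0, 0], [0, 0, -0.002, 0, 0, 0, 0], [0, 0, -0.002, 0, 0, 0, 0]],
])

```text
time_s: 22.95
eef_pos: [0.6294, -0.0724, 0.1104]
eef_rot: [0.001, 0.995, -0.102, 0.002]
wrist_force: [-5.5, 0.6, 14.6]
opening: 0.006
grasp_force: 7.3
```

Request:
carry_out([
  [[0, 0, 0.03, 0, 0, 0, 0], [0, 0, 0.065, 0, 0, 0, 1], [0, 0, 0.065, 0, 0, 0, 1], [0, 0, 0.065, 0, 0, 0, 1], [0, 0, 0.065, 0, 0, 0, 1]],
])

```text
time_s: 23.37
eef_pos: [0.6281, -0.0716, 0.1721]
eef_rot: [0.0, 0.995, -0.102, 0.0]
wrist_force: [0.5, 1.0, -0.8]
opening: 0.566
grasp_force: 0.0
```

Run:
```python
from h import *
o=get_obs();print(o["eef_pos"],o["eef_rot"],o["opening"])
for n in("side","top","wrist"):
    c=cam(n)
    for col,a,b in(("yellow",.08,.3),):
        for o in blobs(c,col,a,b): print(n,col,*o[:5], o[5] if col=="green" else "")
```

```text
[ 0.62810352 -0.07158117  0.17214628] [ 1.04537693e-04  9.94757408e-01 -1.02261941e-01  4.27724108e-04] 0.5663223158686486
side yellow [202. 187.] 133 [0.371  0.2862 0.1125] [0.3728 0.2889 0.0184] 0.1172 
side yellow [305. 222.] 191 [0.556  0.1059 0.113 ] [0.5577 0.1087 0.0174] 0.1168 
side yellow [285. 268.] 243 [ 0.4969 -0.0155  0.1084] [ 0.4991 -0.0138  0.0189] 0.1126 
side yellow [367. 279.] 267 [ 0.6256 -0.0752  0.1084] [ 0.6273 -0.0725  0.0179] 0.1128 
side yellow [211. 280.] 259 [ 0.3724 -0.016   0.1082] [ 0.3737 -0.0128  0.0178] 0.1114 
top yellow [266. 255.] 143 [0.5579 0.1106 0.1149] [0.5578 0.1109 0.0149] 0.1206 
top yellow [179. 339.] 154 [0.373  0.2908 0.1144] [0.3728 0.2906 0.0158] 0.1209
```

Request:
carry_out([
  [[0, 0, 0, 0, 0, 0, 1], [0, 0, 0, 0, 0, 0, 1], [0, 0, -0.04, 0, 0, 0, 1], [0, 0, -0.08, 0, 0, 0, 1], [0, 0, -0.12, 0, 0, 0, 1]],
])

```text
time_s: 23.93
eef_pos: [0.6287, -0.0711, 0.0508]
eef_rot: [0.0, 0.995, -0.102, 0.001]
wrist_force: [1.2, 0.1, -0.1]
opening: 0.999
grasp_force: 0.0
```

Request:
carry_out([
  [[0, 0, 0, 0, 0, 0, 1], [0, 0, 0, 0, 0, 0, 0], [0, 0, 0, 0, 0, 0, 0], [0, 0, 0, 0, 0, 0, 0], [0, 0, 0, 0, 0, 0, 0]],
])

```text
time_s: 24.35
eef_pos: [0.6302, -0.0716, 0.0547]
eef_rot: [0.001, 0.995, -0.102, 0.002]
wrist_force: [-0.9, -0.0, -2.4]
opening: 0.688
grasp_force: 64.6
```

Request:
carry_out([
  [[0, 0, 0, 0, 0, 0, 0], [0, 0, 0.02, 0, 0, 0, 0], [0, 0, 0.05, 0, 0, 0, 0], [0, 0, 0.085, 0, 0, 0, 0], [0, 0, 0.12, 0, 0, 0, 0]],
])

```text
time_s: 24.77
eef_pos: [0.6275, -0.0709, 0.173]
eef_rot: [-0.0, 0.995, -0.102, -0.0]
wrist_force: [1.9, -0.9, -2.7]
opening: 0.685
grasp_force: 65.2
```

Request:
carry_out([
  [[0, 0, 0.025, 0, 0, 0, 0], [-0.005, 0.025, 0.025, 0, 0, 0, 0], [-0.012, 0.055, 0.025, 0, 0, 0, 0], [-0.02, 0.09, 0.025, 0, 0, 0, 0], [-0.028, 0.125, 0.025, 0, 0, 0, 0]],
])

```text
time_s: 25.18
eef_pos: [0.5998, 0.0547, 0.1977]
eef_rot: [-0.0, 0.995, -0.103, 0.001]
wrist_force: [0.1, -0.2, -2.2]
opening: 0.687
grasp_force: 65.3
```

Request:
carry_out([
  [[-0.008, 0.037, 0, 0, 0, 0, 0], [-0.016, 0.074, 0, 0, 0, 0, 0], [-0.024, 0.111, 0, 0, 0, 0, 0], [-0.032, 0.148, 0, 0, 0, 0, 0], [-0.04, 0.185, 0, 0, 0, 0, 0]],
])

```text
time_s: 25.6
eef_pos: [0.5595, 0.2406, 0.1976]
eef_rot: [-0.0, 0.995, -0.102, 0.001]
wrist_force: [1.1, -0.9, -3.4]
opening: 0.687
grasp_force: 65.3
```

Request:
carry_out([
  [[-0.008, 0.036, 0, 0, 0, 0, 0], [-0.012, 0.054, 0, 0, 0, 0, 0], [-0.012, 0.054, -0.04, 0, 0, 0, 0], [-0.012, 0.054, -0.075, 0, 0, 0, 0], [-0.012, 0.054, -0.09, 0, 0, 0, 0]],
])

```text
time_s: 26.02
eef_pos: [0.5451, 0.2929, 0.1026]
eef_rot: [0.001, 0.995, -0.101, -0.002]
wrist_force: [-2.1, -0.5, -3.8]
opening: 0.689
grasp_force: 65.5
```

Run:
```python
from h import *
o=get_obs();print(o["eef_pos"],o["eef_rot"],o["opening"])
for n in("side","top","wrist"):
    c=cam(n);cv2.imwrite(f"pics/{n}8.png",c["pixels"][:,:,::-1])
    for col,a,b in(("yellow",.08,.3),):
        for o in blobs(c,col,a,b): print(n,col,*o[:5], o[5] if col=="green" else "")
```

```text
[0.5451031  0.29285934 0.10263332] [ 0.00113426  0.99486635 -0.10116149 -0.00245016] 0.6889510730458832
side yellow [202. 187.] 131 [0.3708 0.2858 0.1127] [0.3725 0.2892 0.0174] 0.1167 
side yellow [305. 222.] 190 [0.556  0.1059 0.113 ] [0.5593 0.1078 0.0192] 0.1174 
side yellow [285. 268.] 240 [ 0.4968 -0.0157  0.1084] [ 0.4959 -0.0129  0.0182] 0.113 
side yellow [211. 280.] 254 [ 0.3723 -0.0161  0.1084] [ 0.3737 -0.0133  0.018 ] 0.112 
top yellow [265. 255.] 152 [0.558  0.111  0.1149] [0.5581 0.1112 0.0155] 0.1211 
top yellow [320. 283.] 141 [ 0.4992 -0.0103  0.1097] [ 0.4991 -0.0101  0.015 ] 0.1159 
top yellow [319. 341.] 157 [ 0.3748 -0.011   0.1096] [ 0.375  -0.0113  0.0155] 0.1144
```

View pics/side8.png

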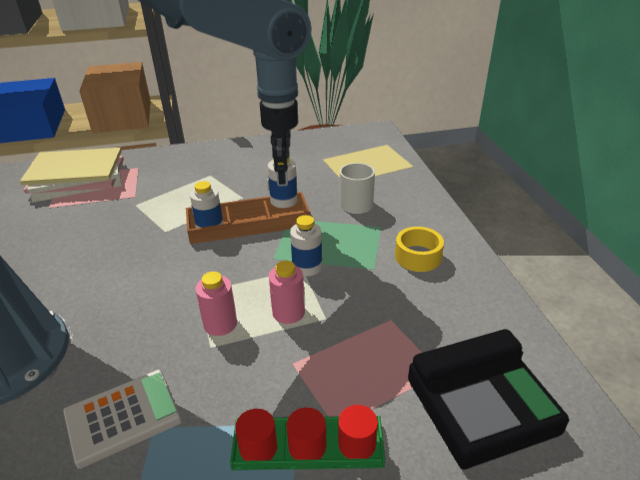

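The side view shows jar B at (283,183), coming down over the caddy's far cell. The three caps stand in the tray at (256,435), (306,433) and (358,432). Jar A stands alone at (306,245).

Request:
carry_out([
  [[0.001, 0, -0.02, 0, 0, 0, 0], [0.001, 0, -0.037, 0, 0, 0, 0], [0.001, 0, -0.043, 0, 0, 0, 0], [0.001, 0, -0.046, 0, 0, 0, 0], [0.001, 0, -0.048, 0, 0, 0, 0]],
])

```text
time_s: 26.58
eef_pos: [0.5502, 0.2931, 0.0601]
eef_rot: [-0.0, 0.995, -0.102, 0.001]
wrist_force: [-0.7, -0.1, -1.7]
opening: 0.687
grasp_force: 65.5
```

Request:
carry_out([
  [[0, 0, -0.001, 0, 0, 0, 0], [0, 0, -0.002, 0, 0, 0, 0], [0, 0, -0.002, 0, 0, 0, 0], [0, 0, -0.002, 0, 0, 0, 0], [0, 0, -0.002, 0, 0, 0, 0]],
])

```text
time_s: 27.0
eef_pos: [0.5505, 0.2932, 0.0596]
eef_rot: [-0.0, 0.995, -0.102, 0.001]
wrist_force: [-3.6, -2.1, 7.1]
opening: 0.685
grasp_force: 66.8
```

Request:
carry_out([
  [[0, 0, 0, 0, 0, 0, 1], [0, 0, 0, 0, 0, 0, 1], [0, 0, 0, 0, 0, 0, 1], [0, 0, 0.025, 0, 0, 0, 1], [0, 0, 0.06, 0, 0, 0, 1]],
])

```text
time_s: 27.42
eef_pos: [0.5463, 0.292, 0.1134]
eef_rot: [0.001, 0.995, -0.102, -0.004]
wrist_force: [1.5, 0.2, 0.1]
opening: 0.999
grasp_force: 0.0
```

Request:
carry_out([
  [[0, 0, 0.03, 0, 0, 0, 1], [0, -0.01, 0.05, 0, 0, 0, 0], [0.001, -0.045, 0.05, 0, 0, 0, 0], [0.003, -0.085, 0.05, 0, 0, 0, 0], [0.005, -0.12, 0.05, 0, 0, 0, 0]],
])

```text
time_s: 27.83
eef_pos: [0.5544, 0.1718, 0.1676]
eef_rot: [-0.0, 0.995, -0.101, 0.001]
wrist_force: [1.7, -0.6, 0.1]
opening: 0.456
grasp_force: 0.0
```

Request:
carry_out([
  [[0.001, -0.035, 0, 0, 0, 0, 0], [0.002, -0.062, 0, 0, 0, 0, 0], [0.002, -0.062, 0, 0, 0, 0, 0], [0.002, -0.062, 0, 0, 0, 0, 0], [0.002, -0.062, 0, 0, 0, 0, 0]],
])

```text
time_s: 28.25
eef_pos: [0.5563, 0.1112, 0.1668]
eef_rot: [-0.0, 0.995, -0.102, 0.0]
wrist_force: [0.5, 0.9, 0.6]
opening: 0.002
grasp_force: 0.0
```

Run:
```python
from h import *
o=get_obs();print(o["eef_pos"],o["eef_rot"],o["opening"])
for n in("side","top"):
    c=cam(n);cv2.imwrite(f"pics/{n}9.png",c["pixels"][:,:,::-1])
    for col,a,b in(("yellow",.08,.3),):
        for o in blobs(c,col,a,b): print(n,col,*o[:5], o[5] if col=="green" else "")
```

```text
[0.5563137  0.11124239 0.16678732] [-2.71877031e-04  9.94763023e-01 -1.02207713e-01  1.93735710e-04] 0.0023389236636472874
side yellow [284. 176.] 128 [0.5469 0.2882 0.1128] [0.548  0.2901 0.02  ] 0.1178 
side yellow [202. 187.] 130 [0.3704 0.286  0.1127] [0.3724 0.2909 0.0195] 0.1172 
side yellow [305. 222.] 187 [0.5558 0.1059 0.1131] [0.5576 0.1107 0.0188] 0.1173 
side yellow [285. 268.] 240 [ 0.4968 -0.0156  0.1084] [ 0.4961 -0.0125  0.0183] 0.1125 
side yellow [211. 280.] 255 [ 0.3722 -0.0158  0.1082] [ 0.3742 -0.0124  0.0182] 0.1122 
top yellow [183. 258.] 150 [0.5486 0.2927 0.1146] [0.5485 0.2929 0.0158] 0.1194 
top yellow [320. 283.] 153 [ 0.499  -0.0107  0.1096] [ 0.4989 -0.0106  0.0156] 0.1146 
top yellow [176. 339.] 68 [0.3728 0.298  0.1144] [0.373  0.2949 0.0139] 0.1184 
top yellow [319. 341.] 161 [ 0.3749 -0.0113  0.1096] [ 0.3742 -0.0112  0.0157] 0.1153
```

Jar B sits in the far caddy cell with its plug home. Now I press plug A and then check it.

Request:
carry_out([
  [[0.001, 0, -0.03, 0, 0, 0, 0], [0.001, 0, -0.045, 0, 0, 0, 0], [0.001, 0, -0.051, 0, 0, 0, 0], [0.001, 0, -0.055, 0, 0, 0, 0], [0.001, 0, -0.058, 0, 0, 0, 0]],
])

```text
time_s: 28.77
eef_pos: [0.5574, 0.1121, 0.1102]
eef_rot: [-0.0, 0.995, -0.101, -0.0]
wrist_force: [-10.0, 0.8, 31.3]
opening: -0.004
grasp_force: 15.8
```

Request:
carry_out([
  [[0, 0, -0.002, 0, 0, 0, 0], [0, 0, -0.002, 0, 0, 0, 0], [0, 0, -0.002, 0, 0, 0, 0], [0, 0, -0.002, 0, 0, 0, 0], [0, 0, -0.002, 0, 0, 0, 0]],
])

```text
time_s: 29.18
eef_pos: [0.5589, 0.1121, 0.1107]
eef_rot: [-0.0, 0.995, -0.101, 0.002]
wrist_force: [-6.6, -0.1, 18.9]
opening: -0.005
grasp_force: 9.6
```

Request:
carry_out([
  [[0, 0, 0.03, 0, 0, 0, 0], [0, 0, 0.065, 0, 0, 0, 1], [0, 0, 0.065, 0, 0, 0, 1], [0, 0, 0.065, 0, 0, 0, 1], [0, 0, 0.065, 0, 0, 0, 1]],
])

```text
time_s: 29.6
eef_pos: [0.5572, 0.1115, 0.172]
eef_rot: [-0.0, 0.995, -0.101, 0.0]
wrist_force: [-1.0, 0.4, -1.2]
opening: 0.565
grasp_force: 0.0
```

Run:
```python
from h import *
o=get_obs();print(o["eef_pos"],o["eef_rot"],o["opening"])
for n in("side",):
    c=cam(n)
    for col,a,b in(("yellow",.08,.3),):
        for o in blobs(c,col,a,b): print(n,col,*o[:5], o[5] if col=="green" else "")
```

```text
[0.55721223 0.11151938 0.17196577] [-5.78810269e-05  9.94838887e-01 -1.01466239e-01  4.32467889e-04] 0.5648237792241037
side yellow [284. 176.] 128 [0.5469 0.2883 0.1127] [0.547  0.2919 0.0193] 0.1166 
side yellow [202. 187.] 132 [0.3706 0.2861 0.1127] [0.3734 0.2893 0.0182] 0.1168 
side yellow [305. 224.] 184 [0.556  0.1064 0.1082] [0.5551 0.109  0.0178] 0.1125 
side yellow [285. 268.] 240 [ 0.4968 -0.0155  0.1084] [ 0.4979 -0.012   0.0179] 0.1123 
side yellow [211. 280.] 254 [ 0.3722 -0.0159  0.1084] [ 0.3734 -0.0121  0.0179] 0.112
```

Request:
carry_out([
  [[0, 0, 0, 0, 0, 0, 1], [0, 0, 0, 0, 0, 0, 1], [0, 0, -0.04, 0, 0, 0, 1], [0, 0, -0.08, 0, 0, 0, 1], [0, 0, -0.12, 0, 0, 0, 1]],
])

```text
time_s: 30.07
eef_pos: [0.5573, 0.111, 0.0503]
eef_rot: [-0.0, 0.995, -0.102, 0.001]
wrist_force: [0.5, -0.1, -0.1]
opening: 1.0
grasp_force: 0.0
```

Request:
carry_out([
  [[0, 0, 0, 0, 0, 0, 1], [0, 0, 0, 0, 0, 0, 0], [0, 0, 0, 0, 0, 0, 0], [0, 0, 0, 0, 0, 0, 0], [0, 0, 0, 0, 0, 0, 0]],
])

```text
time_s: 30.48
eef_pos: [0.559, 0.111, 0.0542]
eef_rot: [-0.0, 0.995, -0.102, 0.002]
wrist_force: [-0.2, 1.1, 5.6]
opening: 0.689
grasp_force: 65.7
```

Request:
carry_out([
  [[0, 0, 0, 0, 0, 0, 0], [0, 0, 0.02, 0, 0, 0, 0], [0, 0, 0.05, 0, 0, 0, 0], [0, 0, 0.085, 0, 0, 0, 0], [0, 0, 0.12, 0, 0, 0, 0]],
])

```text
time_s: 30.9
eef_pos: [0.5562, 0.1109, 0.1728]
eef_rot: [0.0, 0.995, -0.102, -0.001]
wrist_force: [1.2, -0.3, -3.7]
opening: 0.689
grasp_force: 66.1
```

Request:
carry_out([
  [[0, 0, 0.03, 0, 0, 0, 0], [-0.01, 0.02, 0.035, 0, 0, 0, 0], [-0.026, 0.05, 0.035, 0, 0, 0, 0], [-0.043, 0.082, 0.035, 0, 0, 0, 0], [-0.06, 0.114, 0.035, 0, 0, 0, 0]],
])

```text
time_s: 31.32
eef_pos: [0.4963, 0.2256, 0.2075]
eef_rot: [-0.0, 0.995, -0.103, 0.001]
wrist_force: [1.7, 0.2, -4.6]
opening: 0.69
grasp_force: 66.7
```

Request:
carry_out([
  [[-0.017, 0.032, 0, 0, 0, 0, 0], [-0.033, 0.06, 0, 0, 0, 0, 0], [-0.038, 0.068, 0, 0, 0, 0, 0], [-0.038, 0.068, 0, 0, 0, 0, 0], [-0.038, 0.068, 0, 0, 0, 0, 0]],
])

```text
time_s: 31.73
eef_pos: [0.4589, 0.293, 0.2069]
eef_rot: [0.0, 0.995, -0.101, 0.0]
wrist_force: [-0.4, 0.2, -3.4]
opening: 0.687
grasp_force: 66.4
```

Run:
```python
from h import *
o=get_obs();print(o["eef_pos"],o["eef_rot"],o["opening"])
for n in("side","top","wrist"):
    c=cam(n);cv2.imwrite(f"pics/{n}10.png",c["pixels"][:,:,::-1])
    for col,a,b in(("yellow",.08,.3),("blue",.08,.25)):
        for o in blobs(c,col,a,b): print(n,col,*o[:5], o[5] if col=="green" else "")
```

```text
[0.45888109 0.29302443 0.20694057] [ 1.86581832e-04  9.94878785e-01 -1.01074319e-01  3.88930277e-04] 0.6869607139292451
side yellow [284. 176.] 128 [0.5469 0.2883 0.1127] [0.5461 0.2913 0.018 ] 0.1173 
side yellow [202. 187.] 132 [0.3706 0.2862 0.1127] [0.3706 0.2893 0.0184] 0.1162 
side yellow [284. 268.] 240 [ 0.4965 -0.0154  0.1084] [ 0.4981 -0.0132  0.0184] 0.1123 
side yellow [211. 280.] 254 [ 0.3723 -0.0158  0.1082] [ 0.3731 -0.0132  0.017 ] 0.112 
side blue [239. 150.] 501 [0.4557 0.2684 0.1947] [0.4562 0.2846 0.0291] 0.2189 
top yellow [183. 258.] 148 [0.5487 0.2928 0.1146] [0.5483 0.2933 0.0159] 0.1189 
top yellow [320. 284.] 143 [ 0.4988 -0.0104  0.1095] [ 0.499  -0.0103  0.0151] 0.115 
top yellow [179. 339.] 155 [0.3731 0.2905 0.1144] [0.373  0.291  0.0154] 0.1191 
top yellow [319. 341.] 161 [ 0.3749 -0.0112  0.1095] [ 0.3743 -0.0111  0.0156] 0.1141 
wrist blue [320. 254.] 3476 [0.4853 0.2864 0.1986] [0.4738 0.2892 0.0264] 0.2188
```

View pics/wrist10.png

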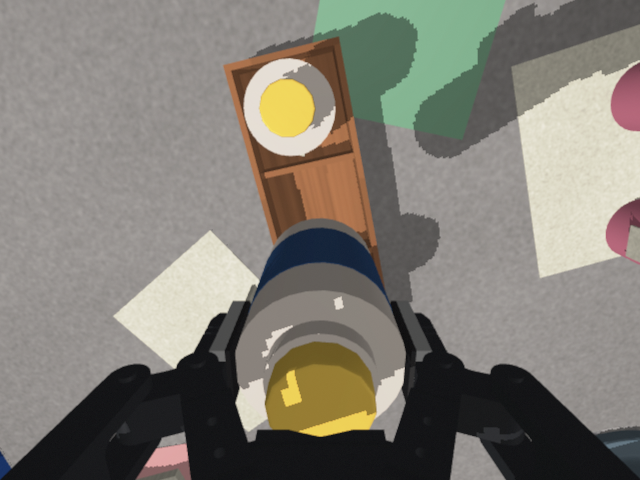

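The wrist view shows jar A held upright, with its plug at (320,395), over the middle caddy cell around (320,215). Jar B stands upright in the far cell at (288,108). Next I lower it.

Request:
carry_out([
  [[0.001, 0, -0.04, 0, 0, 0, 0], [0.001, 0, -0.08, 0, 0, 0, 0], [0.001, 0, -0.115, 0, 0, 0, 0], [0.001, 0, -0.135, 0, 0, 0, 0], [0.001, 0, -0.144, 0, 0, 0, 0]],
])

```text
time_s: 32.3
eef_pos: [0.4579, 0.2907, 0.059]
eef_rot: [0.002, 0.995, -0.103, -0.003]
wrist_force: [-36.2, -7.3, 91.3]
opening: 0.689
grasp_force: 77.0
```

Request:
carry_out([
  [[0, 0, -0.002, 0, 0, 0, 0], [0, 0, -0.004, 0, 0, 0, 0], [0, 0, -0.005, 0, 0, 0, 0], [0, 0, -0.005, 0, 0, 0, 0], [0, 0, -0.005, 0, 0, 0, 0]],
])

```text
time_s: 32.72
eef_pos: [0.4615, 0.2926, 0.0592]
eef_rot: [-0.0, 0.995, -0.102, 0.001]
wrist_force: [-1.6, -3.8, 4.8]
opening: 0.685
grasp_force: 67.4
```

Request:
carry_out([
  [[0, 0, 0, 0, 0, 0, 1], [0, 0, 0, 0, 0, 0, 1], [0, 0, 0, 0, 0, 0, 1], [0, 0, 0.025, 0, 0, 0, 1], [0, 0, 0.06, 0, 0, 0, 1]],
])

```text
time_s: 33.13
eef_pos: [0.4575, 0.2921, 0.1149]
eef_rot: [0.001, 0.995, -0.102, -0.003]
wrist_force: [1.0, -0.1, 0.4]
opening: 0.996
grasp_force: 0.0
```

Request:
carry_out([
  [[0, 0, 0.035, 0, 0, 0, 1], [0, 0, 0.07, 0, 0, 0, 1], [0, 0, 0.1, 0, 0, 0, 1], [0, -0.03, 0.12, 0, 0, 0, 1], [0, -0.07, 0.12, 0, 0, 0, 1]],
])

```text
time_s: 33.55
eef_pos: [0.4629, 0.2251, 0.2435]
eef_rot: [-0.002, 0.995, -0.1, 0.005]
wrist_force: [0.6, -1.3, 0.1]
opening: 1.001
grasp_force: 0.0
```

Request:
carry_out([
  [[0, -0.035, 0, 0, 0, 0, 1], [0, -0.07, 0, 0, 0, 0, 1], [0, -0.1, 0, 0, 0, 0, 1], [0, -0.1, 0, 0, 0, 0, 1], [0, -0.1, 0, 0, 0, 0, 1]],
])

```text
time_s: 33.97
eef_pos: [0.4605, 0.1218, 0.2379]
eef_rot: [-0.0, 0.995, -0.103, 0.001]
wrist_force: [-0.5, 0.4, -0.3]
opening: 1.001
grasp_force: 0.0
```

Run:
```python
from h import *
o=get_obs();print(o["eef_pos"],o["opening"])
for n in("side","top"):
    c=cam(n);cv2.imwrite(f"pics/{n}11.png",c["pixels"][:,:,::-1])
    for col,a,b in(("yellow",.08,.3),("red",.04,.2)):
        for o in blobs(c,col,a,b): print(n,col,*o[:5])
```

```text
[0.46052052 0.12180333 0.23788235] 1.0006214844678816
side yellow [284. 176.] 128 [0.5468 0.2883 0.1126] [0.5486 0.2919 0.0182] 0.1167
side yellow [243. 181.] 130 [0.4587 0.2873 0.1127] [0.4596 0.2909 0.0176] 0.1178
side yellow [202. 187.] 131 [0.3706 0.2863 0.1126] [0.372  0.2898 0.0177] 0.1165
side yellow [285. 268.] 241 [ 0.4967 -0.0155  0.1084] [ 0.498  -0.0131  0.0178] 0.1126
side yellow [211. 280.] 252 [ 0.3721 -0.0158  0.1083] [ 0.3719 -0.0131  0.0178] 0.1125
side red [358. 426.] 1321 [ 0.5453 -0.3081  0.0577] [ 0.5462 -0.3036  0.028 ] 0.0646
side red [255. 429.] 1311 [ 0.4081 -0.282   0.0577] [ 0.4087 -0.2766  0.0282] 0.0631
side red [306. 428.] 1313 [ 0.4759 -0.2961  0.0577] [ 0.4775 -0.2914  0.0278] 0.0628
top yellow [183. 257.] 136 [0.5498 0.2928 0.1148] [0.5489 0.2927 0.0156] 0.1196
top yellow [320. 283.] 155 [ 0.4991 -0.0108  0.1096] [ 0.4989 -0.0107  0.0156] 0.1159
top yellow [319. 341.] 161 [ 0.3748 -0.0112  0.1096] [ 0.3743 -0.0111  0.0158] 0.1157
top red [445. 266.] 437 [ 0.5476 -0.2995  0.059 ] [ 0.5475 -0.301   0.0269] 0.066
top red [440. 296.] 434 [ 0.478  -0.2874  0.0591] [ 0.4779 -0.2885  0.0269] 0.0666
top red [434. 326.] 451 [ 0.4101 -0.2731  0.0588] [ 0.4097 -0.2747  0.0266] 0.0661
```

View pics/side11.png

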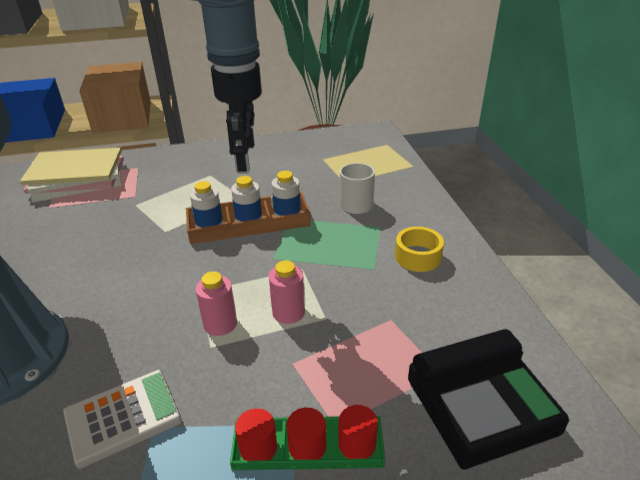

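The side view shows all three jars upright in the caddy at (205,205), (245,200) and (286,194), with plugs home. All three caps stand in the tray at (256,435), (306,433) and (358,432), and the bystanders have not moved.

```bash
python3 -c "
from bench import hand_in
print(hand_in())"
```

```text
the job is handed in; nothing more can be done
None
```

The job is handed in: all three red caps stand open side down in the tray, every plug is pressed home, all three jars stand upright in the caddy, and the tape, telephone and mug were left where they were. The hand-in gave no pass or fail result.

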